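# Sort out old batteries at the repair desk and hand over the tray

## Robot

A 6-joint arm with a two-finger parallel gripper is mounted at the origin on the work surface. World frame = base frame: x ahead of the robot, y to its left, z up, the work surface at z = 0. Lengths are in m, angles in rad, forces in N, time in s.
With the tool pointing down it reaches from about 0.375 to 0.9 m from the base axis. Payload 3.1 kg.
Tool frame: the origin (TCP) lies midway between the tips of the shut fingers; the grasp point (between the pads) lies robot.tcp_to_grasp behind it (robot.tcp_to_grasp is the distance from the TCP to the grasp point, in m); z points along the fingers, y is the direction in which the jaws open and shut (so a half turn about z gives the same grasp; the last joint's range is limited). The gripper opens to 87 mm and grips with 3 to 60 N. Pads are 19 mm wide; open, the fingers measure 117 mm over their backs; the gripper's body (75 mm by 190 mm) begins 51 mm behind the grasp point.
Start: joints at [-1.446, 0.527, 1.433, -0, 1.181, -0.178], TCP at [0.186, -0.597, 0.223] pointing down, gripper open.
Joint ranges: [-3.08, 3.08], [-0.75, 2.2], [0.22, 2.44], [-1.43, 4.57], [0, 2.65], [-2.85, 2.85]. Speed limits (rad/s): [2.79, 2.79, 3.14, 3.14, 3.14, 3.14].

## Interface

Orientations are given as a unit quaternion [x, y, z, w].
In Python, from rig import robot, cams, nets gives the robot as it stands. The module is installed in compiled form; this text tells all that it offers.
- The arm moves only by the tool play_rows, never from a script. Its argument "commands" is a list of rows, each an object of numbers: "x", "y", "z": the shift along the tool's x, y, z in mm; "spin": the turn about the tool's z in rad. In form: [{"x": .., "y": .., "z": .., "spin": ..}, ...]. A call has 1 to 8 rows; each row shifts and turns the pose as measured when the row begins, along the tool's axes as they then stand; what a row does not reach is not made up. A row lasts 1/10 s, in which the tool goes at most 50 mm and 8.59 degrees, less where a joint would pass 70% of its speed; a pose out of reach is approached as far as the arm can. A call is refused whole if a number of a shift passes 50 or a number of a turn 0.15, either way. A call with a gripper value outside its range is refused whole. "grip" is the opening, from 0 (shut) to 1 (fully open), set as the call begins (left out, the last holds). The fingers move at their own pace and stop on an object; "newtons" is the grip in N (left out, the last holds). Time passes only in rows, so rows that do not move let the fingers close. It gives the time, the measured TCP pose, the force and the opening at its end, in the units of the state.
- robot.get_obs(): the state, without advancing time (a new reading comes with each control period).
- cams.camera(name): name is "scene" or "top" or "wrist"; returns a dict with "img" (480x640x3 uint8, red, green, blue), "fx", "fy", "cx", "cy" (pixels), "world_to_cam" (4x4, takes a point from world to camera coordinates); the wrist camera has in their place "mount" (4x4, takes a point from camera to tool coordinates, whose origin is the TCP and whose axes are the flange's). Camera axes: x right, y up, looking along -z (the intrinsics and any distortion apply to the point x, -y, -z); pixel columns grow to the right and rows downward; lengths in m; the calibration is good to about 2 mm. The wrist camera is an equidistant fisheye: a pixel r from the principal point sees the ray r / f radians off the axis. A picture is of the moment at which its call begins: read the wrist's pose just before it. There is no depth.
- robot.hand_in(): hands the job in, once; it reports no verdict.
Trained networks look in a picture, given as the dict that the camera call returned (one of the last four; its "shot" number tells which), for a name from the list of things; names that differ only in an ending like _2 or _b are one class to them, and where a whole thing is asked for, a point or a joint stands for the part that bears it (a point fixed in the world has none). Each returns a list of dicts, best first, with "conf" (0 to 1); they miss things now and then, are a little off and sometimes report something else, mostly with a low value. They report only what shows in the picture. A call takes as long as a camera call. They do not tell look-alikes from the thing itself.
- nets.outline_of(picture, name): "region" (480x640 bool, what is visible of it) and "pixel" ([column, row] in pixels, amid what is visible of it).
The state is a dict: "time": time; "q": joint angles; "joint_velocities": joint speeds; "joint_torque": joint torques, N m; "position": TCP position; "tool_rot": TCP orientation; "ft_force": force on the tool from outside, world axes, zero at the start; "moment": the same for the moment, N m; "grip_width": finger opening in m.
Only numpy, scipy, OpenCV 4.12 (cv2) and the standard library are available. Lean on these libraries where they do the work, as an engineer would, in place of code of your own. Each camera call takes 0.05 s, during which the arm holds its last target.

## Task

Pick every battery pack out of the crate of removed parts and put it in the steel tray, leaving the other parts in the crate, and put the screwdriver away in the black tool tray. Only when all the batteries are in, slide the loaded tray across the desk, without lifting it, to the hand-over place, so that it stands inside the white tape rectangle and square with it. Leave the screw dish where it is.

Things in the scene. Friction and masses are not known exactly. Their poses are not given: they have to be found in the camera images.
- battery1: Flat battery pack, plain box 92 x 34 x 20 mm with slightly rounded edges, black with a metal plate and three brass contacts on top, about 110 g, in the crate of removed parts (may be absent). Origin: centre of its underside; x along the 92 mm, y along the 34 mm, z up (lying flat at the start).
- battery2: Flat battery pack, plain box 92 x 34 x 20 mm with slightly rounded edges, black with a metal plate and three brass contacts on top, about 110 g, in the crate of removed parts (may be absent). Origin: centre of its underside; x along the 92 mm, y along the 34 mm, z up (lying flat at the start).
- battery3: Flat battery pack, plain box 92 x 34 x 20 mm with slightly rounded edges, black with a metal plate and three brass contacts on top, about 110 g, in the crate of removed parts (may be absent). Origin: centre of its underside; x along the 92 mm, y along the 34 mm, z up (lying flat at the start).
- battery4: Flat battery pack, plain box 92 x 34 x 20 mm with slightly rounded edges, black with a metal plate and three brass contacts on top, about 110 g, in the crate of removed parts (may be absent). Origin: centre of its underside; x along the 92 mm, y along the 34 mm, z up (lying flat at the start).
- crate: Grey open-topped plastic crate, fixed to the desk, outer 270 (x) x 410 (y) x 45 mm high, walls and floor 5 mm; holds the batteries and other removed parts in one layer. Origin: centre of its underside on the desk.
- tray: Loose open steel tray for the batteries, outer 230 (x) x 170 (y) x 40 mm high, walls and floor 5 mm, about 0.4 kg empty; it slides on the desk when pushed on a side wall. Origin: centre of its underside.
- mark: Hand-over place: rectangle of white tape on the dark repair mat, no height (the mat and tape are flat with the desk). Its clear inside is 274 (x) x 214 (y) mm, tape 12 mm wide. Origin: centre of the rectangle; the tray's x lies along this x (either way round).
- driver: Straight cordless screwdriver with orange handle, lying on the hand-over place, about 0.22 kg. 171 mm long along x, bit to +x; the square handle, 32 x 32 mm, runs from x = -78 to +37 mm. Origin: on the underside of the handle, 20 mm towards the bit from the handle's middle; z up.
- rest: Black open tool tray, fixed, outer 100 (x) x 230 (y) x 30 mm high, walls and floor 5 mm; the screwdriver is kept lying in it along its y (bit either way). Origin: centre of its underside on the desk.
- speaker: Speaker bar, black, 105 (x) x 18 x 16 mm. Not a battery: stays in the crate. Origin: centre of its underside, z up.
- coil: Round charging coil, aluminium disc, 56 mm diameter, 12 mm high. Not a battery: stays in the crate. Origin: centre of its underside, z up.
- charger: Plug-in charger, black block 44 (x) x 42 x 26 mm high with two pins 17 mm long to +x. Not a battery: stays in the crate. Origin: centre of its underside, z up.
- bracket: L-shaped aluminium bracket, 70 (x) x 50 (y) x 10 mm high. Not a battery: stays in the crate. Origin: centre of its underside, z up.
- dish: Bystander: low round steel screw dish, 90 mm wide, 22 mm high. Origin: centre of its underside.
Not all that is in view belongs to the job. Leave any orange or turquoise look-alike of the battery4 alone.

How it is judged:
By the outcome, as a careful person would: the job done as asked, in the order asked, and still so for the second after the job is handed in, with the robot touching nothing.
Of battery1, battery2, battery3, battery4 only 3 to 4 are there at a start; the rules pass over those that are not, and their reading is None.
At some moment in a run one of tray, driver may be knocked a few centimetres aside while the robot is not near it.
Once in a run the grip may slacken for a moment while it holds something.
It also fails if it takes over 184 s, if anything falls off the work surface, if the arm or the gripper's body presses on something with over 40 N, if the wrist force passes 120 N, or if a joint passes its speed limit or range.

## Working session

There is one attempt and no reset: what is moved stays moved. The work goes in short steps, Python scripts to look and compute and a tool call to move; the robot and the scene stay as the last step left them, time stands still between calls to the robot, and variables do not carry over. Pictures are saved under pics/ and viewed, and the job is handed in when it is done.

Besides the shell and the picture viewer there is one more tool, called after ">>>" as name([rows], argument=value, ...), one row to a line, values as JSON. play_rows: Moves the arm, as the interface text tells. Its arguments: {"type":"object","properties":{"commands":{"type":"array"},"grip":{"type":"number"},"newtons":{"type":"number"}},"required":["commands"]}

```bash
ls; mkdir -p pics; python3 - <<'E'
from rig import robot,cams,nets
import cv2,numpy as np
o=robot.get_obs();print(o, robot.tcp_to_grasp)
for n in ["scene","top","wrist"]:
    c=cams.camera(n); cv2.imwrite(f"pics/{n}0.png",c["img"][:,:,::-1])
    print(n,{k:v for k,v in c.items() if k!="img"})
E
```

```text
pics
{'time': 0.0, 'q': array([-1.44646200e+00,  5.28468261e-01,  1.43393608e+00,  1.37501417e-05,
        1.18138492e+00, -1.78503100e-01]), 'joint_velocities': array([ 0.00030888, -0.00011003, -0.00168627, -0.00093455,  0.00099516,
       -0.00107975]), 'joint_torque': array([-4.21809646e-04, -4.40043819e+01, -1.76594514e+01,  6.32961025e-02,
        5.82491979e-02, -1.68485476e-04]), 'position': array([ 0.18632929, -0.59579477,  0.22155961]), 'tool_rot': array([ 9.88557872e-01,  1.50838085e-01,  3.60983898e-05, -1.09772847e-03]), 'ft_force': array([ 0.2185146 ,  0.19846905, -1.2571997 ]), 'moment': array([-0.04723396,  0.02539469, -0.01918768]), 'grip_width': 0.08726834439693974} 0.0187
scene {'fx': 479.6837926700402, 'fy': 479.6837926700402, 'cx': 319.8957712208638, 'cy': 241.07897781147645, 'world_to_cam': array([[ 0.57540065,  0.81767305,  0.018024  , -0.35750494],
       [-0.65768544,  0.44949178,  0.60448904,  0.40719495],
       [ 0.48617276, -0.35967751,  0.79640953, -1.45527953],
       [ 0.        ,  0.        ,  0.        ,  1.        ]]), 'shot': 1}
top {'fx': 435.22776506290404, 'fy': 435.22776506290404, 'cx': 320.78479706229484, 'cy': 242.87538515733033, 'world_to_cam': array([[-0.00801797, -0.99996675,  0.00148535, -0.0055829 ],
       [ 0.97537987, -0.00749344,  0.22040409, -0.63916885],
       [-0.22038563,  0.00321598,  0.97540752, -0.8141918 ],
       [ 0.        ,  0.        ,  0.        ,  1.        ]]), 'shot': 2}
wrist {'fx': 371.64829954431775, 'fy': 371.64829954431775, 'cx': 321.1966891435962, 'cy': 239.9189091285587, 'mount': array([[ 1.32904959e-03,  9.67925205e-01,  2.51235013e-01,
         6.77907800e-02],
       [ 9.99998891e-01, -1.11753489e-03, -9.84567930e-04,
         4.63178317e-04],
       [-6.72224223e-04,  2.51236043e-01, -9.67925616e-01,
        -1.60779557e-01],
       [ 0.00000000e+00,  0.00000000e+00,  0.00000000e+00,
         1.00000000e+00]]), 'shot': 3}
```

View pics/scene0.png

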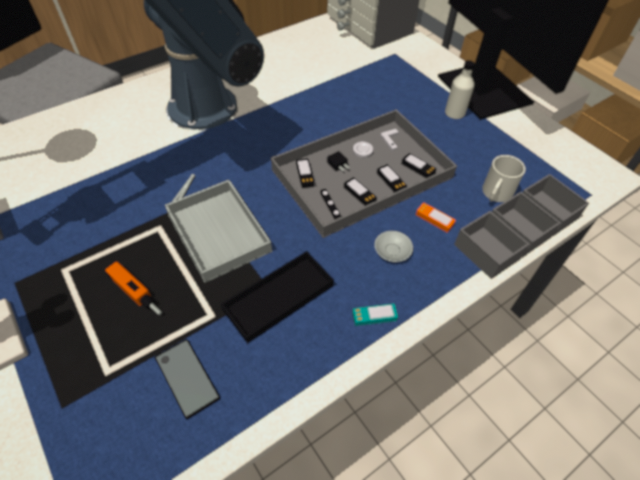

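View pics/top0.png

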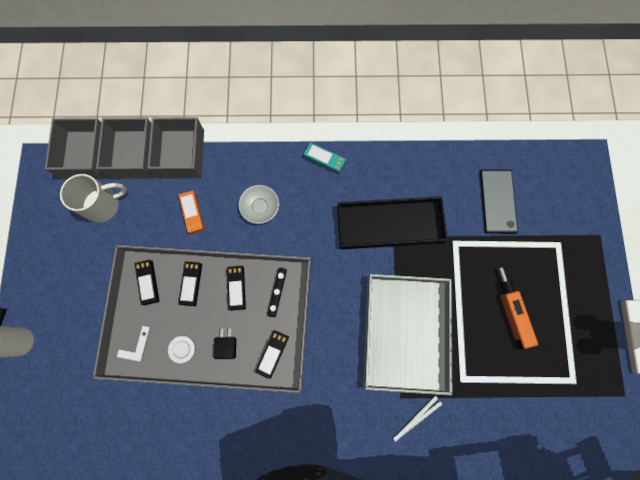

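View pics/wrist0.png

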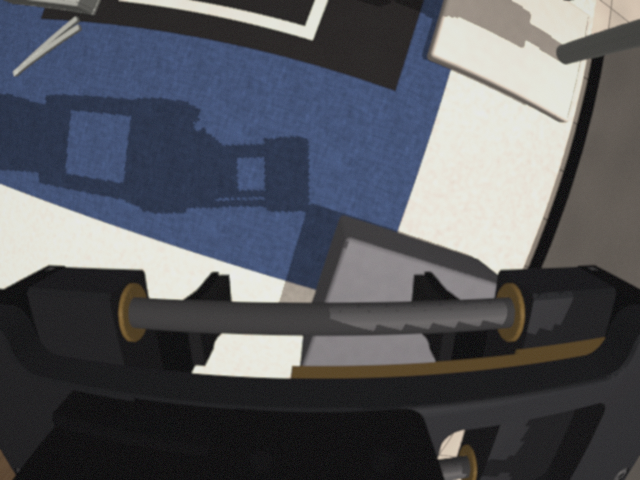

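```bash
cat > h.py <<'E'
from rig import robot,cams,nets
import cv2,numpy as np
from scipy.optimize import minimize
from scipy.spatial.transform import Rotation as R
def box(x0,x1,y0,y1,h): return np.array([[x,y,z] for x in(x0,x1) for y in(y0,y1) for z in(0,h)],float)
B={'battery':(box(-.046,.046,-.017,.017,.02),.005),'tray':(box(-.115,.115,-.085,.085,.04),0),
'crate':(box(-.135,.135,-.205,.205,.045),0),'rest':(box(-.05,.05,-.115,.115,.03),0),'mark':(box(-.149,.149,-.119,.119,0.),0),
'speaker':(box(-.0525,.0525,-.009,.009,.016),.005),'dish':(np.array([[r*np.cos(a),r*np.sin(a),z] for a in np.linspace(0,6.28,40) for r,z in((.03,0),(.045,.022))]),0),
'driver':(np.vstack([box(-.078,.037,-.016,.016,.032),np.array([[.093,s,z] for s in(-.003,.003) for z in(.013,.019)])]),0)}
def tool_to_world(o):
    T=np.eye(4);T[:3,:3]=R.from_quat(o['tool_rot']).as_matrix();T[:3,3]=o['position'];return T
class Cam:
    def __init__(s,name):
        s.name=name; o=robot.get_obs(); s.o=o
        c=cams.camera(name);s.c=c;s.img=c['img']
        if name=='wrist': s.w2c=np.linalg.inv(tool_to_world(o)@c['mount'])
        else: s.w2c=c['world_to_cam']
    def proj(s,P):
        P=np.atleast_2d(P);p=P@s.w2c[:3,:3].T+s.w2c[:3,3];x,y,z=p[:,0],-p[:,1],-p[:,2]
        c=s.c
        if s.name=='wrist':
            r=np.hypot(x,y);k=np.arctan2(r,z)/np.maximum(r,1e-9)
            return np.c_[c['cx']+c['fx']*k*x,c['cy']+c['fy']*k*y]
        return np.c_[c['cx']+c['fx']*x/z,c['cy']+c['fy']*y/z]
    def back(s,uv,zp):
        c=s.c;a=(uv[0]-c['cx'])/c['fx'];b=(uv[1]-c['cy'])/c['fy']
        if s.name=='wrist':
            r=np.hypot(a,b);k=np.sin(r)/max(r,1e-9);d=np.array([a*k,-b*k,-np.cos(r)])
        else: d=np.array([a,-b,-1.])
        M=np.linalg.inv(s.w2c);d=M[:3,:3]@d;p=M[:3,3];return p+d*(zp-p[2])/d[2]
    def fit(s,region,pts,z0,yaw0=None):
        m=region.astype(np.uint8);n,l,st,_=cv2.connectedComponentsWithStats(m)
        if n>2: m=(l==1+np.argmax(st[1:,4])).astype(np.uint8)
        hullm=m
        f=cv2.GaussianBlur(m.astype(np.float32),(0,0),1)
        v,u=np.nonzero(m);W=np.array([s.back((a,b),z0+pts[:,2].mean()) for a,b in zip(u[::7],v[::7])])
        c0=W[:,:2].mean(0);ev=np.linalg.eigh(np.cov((W[:,:2]-c0).T))[1][:,1]
        # principal long axis
        ext=np.ptp(pts,axis=0);th=np.arctan2(ev[1],ev[0])+(0 if ext[0]>=ext[1] else np.pi/2)
        def render(q):
            cs,sn=np.cos(q[2]),np.sin(q[2]);X=np.c_[cs*pts[:,0]-sn*pts[:,1]+q[0],sn*pts[:,0]+cs*pts[:,1]+q[1],pts[:,2]+z0]
            uv=s.proj(X).astype(np.float32);h=cv2.convexHull(uv)
            g=np.zeros(m.shape,np.uint8);cv2.fillConvexPoly(g,np.round((h+0)*256).astype(np.int32),1,shift=8)
            return g
        def cost(q):
            g=cv2.GaussianBlur(render(q).astype(np.float32),(0,0),1)
            return float(np.abs(g-f).sum())
        best=None
        for t in ([th,th+np.pi] if yaw0 is None else [yaw0]):
            q=np.array([*c0,t])
            for st_ in(.012,.004):
                S=np.vstack([q,q+[st_,0,0],q+[0,st_,0],q+[0,0,st_*10]])
                r=minimize(cost,q,method='Nelder-Mead',options=dict(initial_simplex=S,xatol=1e-4,fatol=.1,maxiter=200));q=r.x
            if best is None or r.fun<best[1]: best=(q,r.fun)
        q,cst=best;q[2]=(q[2]+np.pi)%(2*np.pi)-np.pi
        return q,cst/m.sum()
    def find(s,name,minc=.3,yaw0=None,model=None,z0=None):
        out=[];k=model or name.rstrip('1234')
        for d in nets.outline_of(s.c,name):
            if d['conf']<minc: continue
            if k in B: q,e=s.fit(d['region'],B[k][0],B[k][1] if z0 is None else z0,yaw0)
            else: q,e=s.back(d['pixel'],.01),0
            out.append((round(d['conf'],2),np.round(d['pixel'],0).tolist(),np.round(q,4).tolist(),round(e,3)))
        return out
    def save(s,fn): cv2.imwrite('pics/'+fn,s.img[:,:,::-1])
def st():
    o=robot.get_obs();r=R.from_quat(o['tool_rot']).as_matrix()
    print('t',round(o['time'],2),'pos',np.round(o['position']*1000,1),'yaw(toolx)',round(np.arctan2(r[1,0],r[0,0]),4),'zdir',np.round(r[:,2],3),'F',np.round(o['ft_force'],1),'w',round(o['grip_width'],4),'q6',round(o['q'][5],3))
def to(x,y,z,jaw=None):
    """jaw: world yaw wanted of the jaw axis (mod pi). prints tool-frame move in mm"""
    o=robot.get_obs();r=R.from_quat(o['tool_rot']).as_matrix()
    d=r.T@(np.array([x,y,z])-o['position'])*1000
    sp=0
    if jaw is not None:
        cur=np.arctan2(r[1,1],r[0,1]);dw=(jaw-cur+np.pi/2)%np.pi-np.pi/2;sp=-dw
        print('q6 after approx',o['q'][5]+sp, 'or',o['q'][5]+sp-np.sign(sp)*np.pi)
    # in the final (spun) frame too
    R2=r@R.from_euler('z',sp).as_matrix();d2=R2.T@(np.array([x,y,z])-o['position'])*1000
    print('shift now-frame',np.round(d,1),'spin',round(sp,3),'shift in final frame',np.round(d2,1))
E
python3 - <<'E'
from h import *
st()
c=Cam('top')
for n in ['battery1','tray','crate','rest','mark','driver','speaker','dish','charger','coil','bracket']: 
    for r in c.find(n): print(n,r)
E
```

```text
t 0.15 pos [ 186.3 -596.   221.8] yaw(toolx) 0.3028 zdir [-0.     0.002 -1.   ] F [ 0.3 -0.4  0.2] w 0.0869 q6 -0.178
battery1 (0.84, [149.0, 284.0], [0.5703, 0.3599, -2.8733], np.float64(0.129))
battery1 (0.83, [190.0, 212.0], [0.7231, 0.2745, -2.8131], np.float64(0.097))
battery1 (0.72, [326.0, 158.0], [0.8504, -0.0171, 1.0827], np.float64(0.158))
battery1 (0.67, [189.0, 281.0], [0.5659, 0.267, 3.0586], np.float64(0.119))
battery1 (0.67, [272.0, 353.0], [0.4205, 0.0922, 2.74], np.float64(0.058))
tray (0.83, [408.0, 334.0], [0.4615, -0.1862, 3.0797], np.float64(0.029))
tray (0.34, [517.0, 314.0], [0.5548, -0.3728, 2.9601], np.float64(6.555))
crate (0.87, [200.0, 321.0], [0.4974, 0.226, 3.0691], np.float64(0.258))
rest (0.75, [391.0, 222.0], [0.6973, -0.1626, -3.0761], np.float64(0.042))
mark (0.72, [514.0, 311.0], [0.6021, -0.4805, -2.7707], np.float64(9.434))
mark (0.55, [560.0, 309.0], [0.5081, -0.4167, 3.1309], np.float64(5.079))
driver (0.85, [519.0, 313.0], [0.5033, -0.4173, 0.2552], np.float64(0.203))
speaker (0.64, [274.0, 292.0], [0.5463, 0.0837, 2.939], np.float64(0.142))
dish (0.68, [260.0, 205.0], [0.7416, 0.1265, -2.3962], np.float64(0.082))
dish (0.3, [203.0, 320.0], [0.4912, 0.2298, -3.0721], np.float64(0.932))
charger (0.93, [221.0, 344.0], [0.441, 0.1969, 0.01], 0)
bracket (0.76, [141.0, 351.0], [0.4264, 0.3615, 0.01], 0)
bracket (0.66, [518.0, 316.0], [0.4923, -0.424, 0.01], 0)
```

```bash
python3 - <<'E'
from h import *
c=Cam('top')
# rectified plane z=0, 1mm/px ; u: -y, v: -x
def H(z):
    src=[(0.3,.45),(0.3,-.6),(.8,-.6),(.8,.45)]
    uv=c.proj(np.array([[x,y,z] for x,y in src])).astype(np.float32)
    dst=np.array([[(.45-y)*1000,(.8-x)*1000] for x,y in src],np.float32)
    return cv2.getPerspectiveTransform(uv,dst)
im=cv2.warpPerspective(c.img,H(0.),(1050,500))
m=(im.min(2)>185).astype(np.uint8);m[:,:780]=0;m[:,1030:]=0
n,l,s_,_=cv2.connectedComponentsWithStats(m);i=1+np.argmax(s_[1:,4]);print(s_[i])
v,u=np.nonzero(l==i);r=cv2.minAreaRect(np.c_[u,v].astype(np.float32));print(r,'centre',.8-r[0][1]/1000,.45-r[0][0]/1000)
cv2.imwrite('pics/rmark.png',cv2.cvtColor(im[100:500,700:1050],cv2.COLOR_RGB2BGR))
# driver: orange
hsv=cv2.cvtColor(c.img,cv2.COLOR_RGB2HSV)
for d in nets.outline_of(c.c,'driver')[:1]: np.save('drv.npy',d['region'])
im2=cv2.warpPerspective(c.img,H(.025),(1050,500))
cv2.imwrite('pics/rcrate.png',cv2.resize(cv2.cvtColor(im2[130:470,20:400],cv2.COLOR_RGB2BGR),None,fx=2,fy=2)[:600,:800])
E
```

```text
[ 780  143  209  301 7277]
((881.1320190429688, 293.15899658203125), (208.4755859375, 297.2063293457031), 1.1934894323349) centre 0.5068410034179688 -0.4311320190429688
```

View pics/rmark.png

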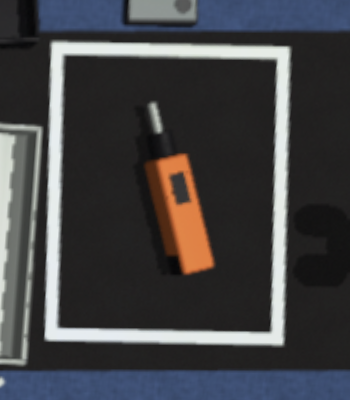

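View pics/rcrate.png

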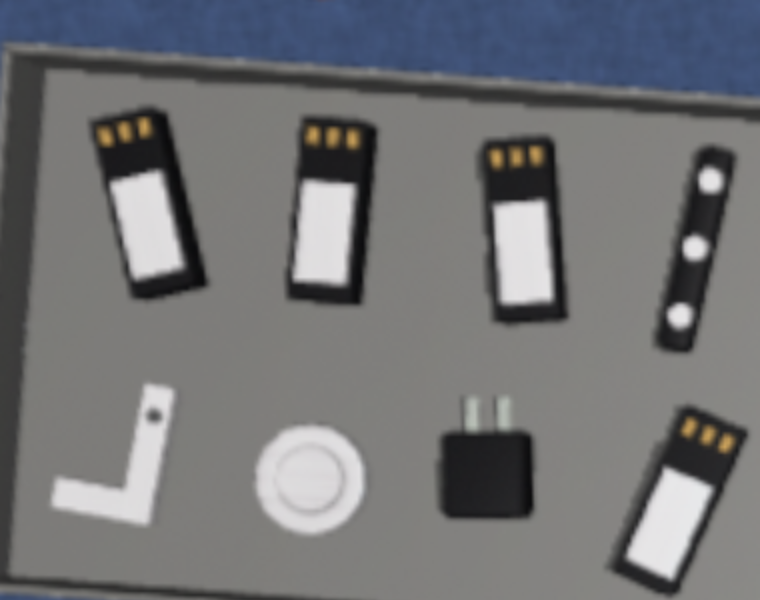

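```bash
python3 - <<'E'
from h import *
c=Cam('top')
src=[(0.3,.45),(0.3,-.6),(.8,-.6),(.8,.45)]
def H(z):
    uv=c.proj(np.array([[x,y,z] for x,y in src])).astype(np.float32)
    dst=np.array([[(.45-y)*2000,(.8-x)*2000] for x,y in src],np.float32)
    return cv2.getPerspectiveTransform(uv,dst)
im=cv2.warpPerspective(c.img,H(0.),(2100,1000),flags=cv2.INTER_CUBIC)
m=(im.min(2)>140).astype(np.uint8);m[:,:1490]=0;m[:,2030:]=0
n,l,s_,_=cv2.connectedComponentsWithStats(m);i=1+np.argmax(s_[1:,4]);print(s_[i])
v,u=np.nonzero(l==i);r=cv2.minAreaRect(np.c_[u,v].astype(np.float32));print(r,'centre',.8-r[0][1]/2000,.45-r[0][0]/2000)
# filled fit
mm=np.zeros(c.img.shape[:2],np.uint8)
w=(c.img.min(2)>140).astype(np.uint8);w[:,:450]=0;w[:,600:]=0;w[:235]=0;w[390:]=0
n,l,s_,_=cv2.connectedComponentsWithStats(w);i=1+np.argmax(s_[1:,4])
cn,_=cv2.findContours((l==i).astype(np.uint8),cv2.RETR_EXTERNAL,cv2.CHAIN_APPROX_NONE);cv2.drawContours(mm,cn,-1,1,-1)
print('mark fit',c.fit(mm,B['mark'][0],0,0.))
# driver: orange + known
o=((c.img[:,:,0]>150)&(c.img[:,:,2]<90)).astype(np.uint8);o[:,:480]=0
vis=c.img.copy()
for name,b,z in [('battery1','battery',.005)]:
  for d in nets.outline_of(c.c,name): vis[d['region']]=vis[d['region']]//2+np.array([0,120,0],np.uint8)
# battery masks by darkness/plate inside crate
g=c.img.max(2).astype(int);
for nm,(u0,v0) in dict(A=(147,282),B=(190,283),C=(235,288),D=(272,353)).items():
    sub=np.zeros(g.shape,np.uint8);x0,x1,y0,y1=u0-22,u0+22,v0-30,v0+30
    if nm=='B':x0=u0-20
    if nm=='D':x0=u0-20
    p=g[y0:y1,x0:x1]; sub[y0:y1,x0:x1]=((p<60)|(p>150))
    sub=cv2.morphologyEx(sub,cv2.MORPH_CLOSE,np.ones((3,3)))
    n,l,s_,_=cv2.connectedComponentsWithStats(sub);i=l[v0,u0];sub=(l==i).astype(np.uint8)
    cn,_=cv2.findContours(sub,cv2.RETR_EXTERNAL,cv2.CHAIN_APPROX_NONE);cv2.drawContours(sub,cn,-1,1,-1)
    q,e=c.fit(sub,B['battery'][0],.005);print(nm,sub.sum(),np.round(q,4),round(e,3))
    P=box(-.046,.046,-.017,.017,.02);cs,sn=np.cos(q[2]),np.sin(q[2]);X=np.c_[cs*P[:,0]-sn*P[:,1]+q[0],sn*P[:,0]+cs*P[:,1]+q[1],P[:,2]+.005]
    cv2.polylines(vis,[np.round(cv2.convexHull(c.proj(X).astype(np.float32))).astype(int)],True,(255,0,0))
cv2.imwrite('pics/fitv.png',cv2.resize(vis[230:400,80:320,::-1],None,fx=3,fy=3))
E
```

```text
[ 1490   283   490   607 51657]
((1733.896728515625, 586.2142333984375), (478.4532775878906, 598.7880859375), 1.2035157680511475) centre 0.5068928833007813 -0.4169483642578125
mark fit (array([ 0.50695778, -0.41713042, -0.02140698]), np.float64(0.007982401005656819))
A 782 [ 0.5704  0.3582 -2.8753] 0.178
B 755 [0.5658 0.2675 3.0701] 0.183
C 746 [ 0.5562  0.1697 -3.0397] 0.138
D 788 [0.4209 0.0906 2.7326] 0.1
```

View pics/fitv.png

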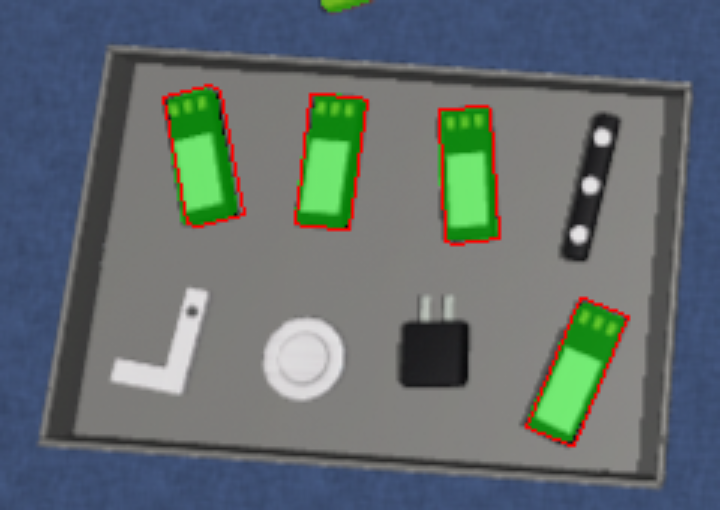

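```bash
python3 - <<'E'
from h import *
st();to(.45,-.417,.2,.255-np.pi/2)
E
```

```text
t 0.95 pos [ 186.4 -596.5  222.6] yaw(toolx) 0.3028 zdir [-0.  0. -1.] F [ 0.4  0.7 -0.4] w 0.0868 q6 -0.179
q6 after approx -0.13071218122087913 or -3.2723048348106722
shift now-frame [305.2 -92.8  22.6] spin 0.048 shift in final frame [ 300.4 -107.2   22.6]
```

>>> play_rows([
  {"x":45,"y":-14,"z":3,"spin":0.01},
  {"x":45,"y":-14,"z":3,"spin":0.01},
  {"x":45,"y":-14,"z":3,"spin":0.01},
  {"x":45,"y":-14,"z":3,"spin":0.01},
  {"x":45,"y":-14,"z":3,"spin":0.01},
  {"x":45,"y":-14,"z":3},
  {"x":30,"y":-8,"z":3},
], grip=0.7)

```text
invalid input
```

```bash
python3 - <<'E'
from h import *
st()
c=Cam('wrist');c.save('w1.png')
for r in c.find('driver'):print(r)
to(.45,-.417,.2,.255-np.pi/2)
E
```

```text
t 0.95 pos [ 186.4 -596.5  222.6] yaw(toolx) 0.3028 zdir [-0.  0. -1.] F [ 0.4  0.7 -0.4] w 0.0868 q6 -0.179
q6 after approx -0.13072535546410982 or -3.272318009053903
shift now-frame [305.2 -92.8  22.5] spin 0.048 shift in final frame [ 300.4 -107.3   22.5]
```

View pics/w1.png

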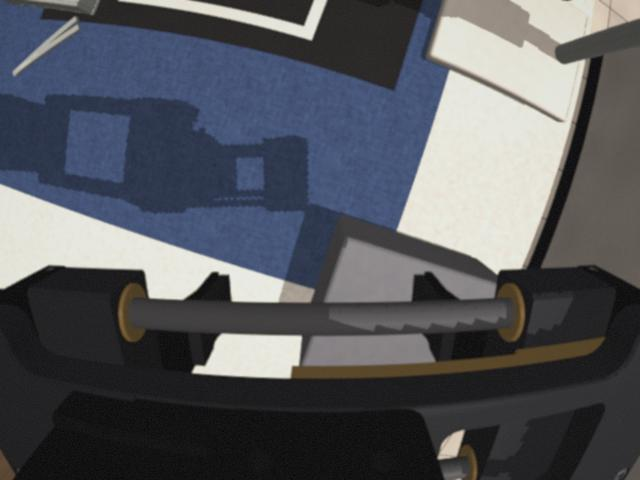

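>>> play_rows([
  {"x":45,"y":-14,"z":3,"spin":0.01},
  {"x":45,"y":-14,"z":3,"spin":0.01},
  {"x":45,"y":-14,"z":3,"spin":0.01},
  {"x":45,"y":-14,"z":3,"spin":0.01},
  {"x":45,"y":-14,"z":3,"spin":0.01},
  {"x":45,"y":-14,"z":3,"spin":0},
  {"x":30,"y":-8,"z":3,"spin":0},
], grip=0.7)

```text
time: 1.75
position: [0.4554, -0.4283, 0.2011]
tool_rot: [0.993, 0.119, -0.0, 0.004]
ft_force: [0.2, -0.9, -0.4]
grip_width: 0.0609
```

```bash
python3 - <<'E'
from h import *
st()
c=Cam('wrist');c.save('w1.png')
for r in c.find('driver'):print(r)
to(.45,-.417,.2,.255-np.pi/2)
E
```

```text
t 1.75 pos [ 455.4 -428.3  201.1] yaw(toolx) 0.2387 zdir [ 0.001 -0.007 -1.   ] F [ 0.2 -0.9 -0.4] w 0.0609 q6 0.402
(0.9, [322.0, 169.0], [0.5026, -0.4183, 0.2347], np.float64(0.104))
q6 after approx 0.38746949836941846 or 3.5290621519592116
shift now-frame [ -3.7 -11.8   0.6] spin -0.013 shift in final frame [ -3.5 -11.8   0.6]
```

View pics/w1.png

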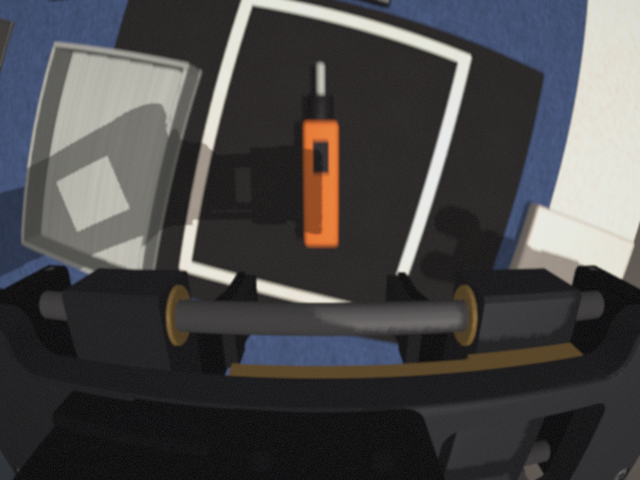

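```bash
python3 - <<'E'
from h import *
to(.5026,-.418,.007,.238-np.pi/2)
E
```

```text
q6 after approx 0.40446949836941837 or -2.7371231552203747
shift now-frame [ 47.3   0.5 193.6] spin 0.004 shift in final frame [ 47.3   0.3 193.6]
```

>>> play_rows([
  {"x":24,"y":0,"z":40,"spin":0},
  {"x":23,"y":0,"z":40,"spin":0},
  {"x":0,"y":0,"z":40,"spin":0},
  {"x":0,"y":0,"z":35,"spin":0},
  {"x":0,"y":0,"z":25,"spin":0},
  {"x":0,"y":0,"z":10,"spin":0},
  {"x":0,"y":0,"z":3,"spin":0},
])

```text
time: 2.55
position: [0.5041, -0.4255, 0.0049]
tool_rot: [0.993, 0.121, 0.002, 0.009]
ft_force: [0.1, 0.1, 0.8]
grip_width: 0.0607
```

```bash
python3 - <<'E'
from h import *
st();to(.5026,-.418,.007,.238-np.pi/2)
E
```

```text
t 2.55 pos [ 504.1 -425.5    4.9] yaw(toolx) 0.2424 zdir [ 0.005 -0.018 -1.   ] F [0.1 0.1 0.8] w 0.0607 q6 0.469
q6 after approx 0.47329067734310876 or -2.6683019762466844
shift now-frame [ 0.4 -7.6 -2.3] spin 0.004 shift in final frame [ 0.3 -7.6 -2.3]
```

>>> play_rows([
  {"x":0,"y":-7,"z":-1,"spin":0},
  {"x":0,"y":0,"z":0,"spin":0},
])

```text
time: 2.75
position: [0.502, -0.4197, 0.0072]
tool_rot: [0.993, 0.12, 0.002, 0.01]
ft_force: [0.9, 0.9, -0.2]
grip_width: 0.0609
```

>>> play_rows([
  {"x":0,"y":0,"z":0,"spin":0},
  {"x":0,"y":0,"z":0,"spin":0},
  {"x":0,"y":0,"z":0,"spin":0},
  {"x":0,"y":0,"z":0,"spin":0},
  {"x":0,"y":0,"z":0,"spin":0},
  {"x":0,"y":0,"z":0,"spin":0},
], grip=0.2, newtons=35)

```text
time: 3.35
position: [0.5039, -0.4216, 0.0123]
tool_rot: [0.993, 0.12, 0.004, 0.013]
ft_force: [0.7, -0.9, -1.8]
grip_width: 0.0317
```

```bash
python3 - <<'E'
from h import *
st()
E
```

```text
t 3.35 pos [ 503.9 -421.6   12.3] yaw(toolx) 0.2415 zdir [ 0.012 -0.025 -1.   ] F [ 0.7 -0.9 -1.8] w 0.0317 q6 0.474
```

>>> play_rows([
  {"x":0,"y":0,"z":-45,"spin":0},
  {"x":0,"y":0,"z":-45,"spin":-0.14},
])

```text
time: 3.55
position: [0.4985, -0.4147, 0.0938]
tool_rot: [0.982, 0.191, -0.002, 0.004]
ft_force: [1.2, -1.4, -1.1]
grip_width: 0.0316
```

```bash
python3 - <<'E'
from h import *
st();to(.697,-.170,.11,.066)
E
```

```text
t 3.55 pos [ 498.5 -414.7   93.8] yaw(toolx) 0.3846 zdir [-0.002 -0.009 -1.   ] F [ 1.2 -1.4 -1.1] w 0.0316 q6 0.33
q6 after approx -0.9226029861628321 or 2.218989667426961
shift now-frame [ 275.7 -152.2  -18.9] spin -1.252 shift in final frame [230.9 214.1 -18.9]
```

```bash
cat >> h.py <<'E'
def plan(x,y,z,jaw=None,n=None,spinsum=None):
    st()
    o=robot.get_obs();r=R.from_quat(o['tool_rot']).as_matrix();p=o['position'].copy()
    D=np.array([x,y,z])-p;sp=0
    if jaw is not None:
        cur=np.arctan2(r[1,1],r[0,1]);dw=(jaw-cur+np.pi/2)%np.pi-np.pi/2;sp=-dw
    if spinsum is not None: sp=spinsum
    n=n or int(max(np.ceil(np.linalg.norm(D)*1000/46),np.ceil(abs(sp)/.145),1))
    print('n',n,'spin total',round(sp,3),'jaw now',round(np.arctan2(r[1,1],r[0,1]),3))
    for i in range(n):
        d=r.T@(D/n)*1000;print([int(round(v)) for v in d],round(sp/n,3));r=r@R.from_euler('z',sp/n).as_matrix()
E
python3 - <<'E'
from h import *
plan(.697,-.170,.11,.066)
E
```

```text
t 3.55 pos [ 498.5 -414.7   93.8] yaw(toolx) 0.3846 zdir [-0.002 -0.009 -1.   ] F [ 1.2 -1.4 -1.1] w 0.0316 q6 0.33
n 9 spin total -1.252 jaw now -1.186
[31, -17, -2] -0.139
[33, -12, -2] -0.139
[34, -8, -2] -0.139
[35, -3, -2] -0.139
[35, 2, -2] -0.139
[34, 7, -2] -0.139
[33, 11, -2] -0.139
[31, 16, -2] -0.139
[29, 20, -2] -0.139
```

>>> play_rows([
  {"x":31,"y":-17,"z":-2,"spin":-0.14},
  {"x":33,"y":-12,"z":-2,"spin":-0.14},
  {"x":34,"y":-8,"z":-2,"spin":-0.14},
  {"x":35,"y":-3,"z":-2,"spin":-0.14},
  {"x":35,"y":2,"z":-2,"spin":-0.14},
  {"x":34,"y":7,"z":-2,"spin":-0.14},
  {"x":33,"y":11,"z":-2,"spin":-0.14},
  {"x":31,"y":16,"z":-2,"spin":-0.14},
])

```text
time: 4.35
position: [0.6757, -0.1947, 0.1104]
tool_rot: [0.717, 0.697, -0.006, 0.007]
ft_force: [0.1, -0.1, -2.5]
grip_width: 0.0317
```

```bash
python3 - <<'E'
from h import *
plan(.697,-.170,.11,.066)
c=Cam('wrist');c.save('w2.png')
for n in('rest','driver'):
  for r in c.find(n):print(n,r)
E
```

```text
t 4.35 pos [ 675.7 -194.7  110.4] yaw(toolx) 1.5424 zdir [ 0.001 -0.018 -1.   ] F [ 0.1 -0.1 -2.5] w 0.0317 q6 -0.395
n 1 spin total -0.094 jaw now -0.028
[25, 21, 0] -0.094
rest (0.56, [363.0, 126.0], [0.6943, -0.0584, -3.1211], np.float64(0.527))
driver (0.81, [321.0, 239.0], [0.6773, -0.1733, 1.5455], np.float64(0.423))
```

View pics/w2.png

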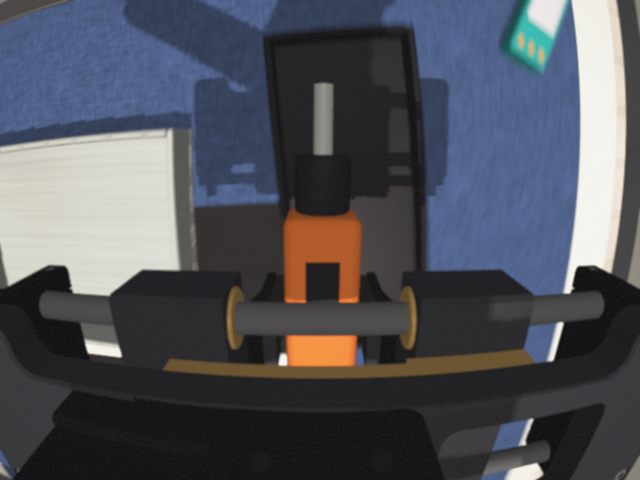

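>>> play_rows([
  {"x":25,"y":21,"z":0,"spin":-0.09},
  {"x":0,"y":0,"z":30,"spin":0},
  {"x":0,"y":0,"z":25,"spin":0},
])

```text
time: 4.8
position: [0.7, -0.1732, 0.0569]
tool_rot: [0.686, 0.727, -0.006, 0.011]
ft_force: [-1.5, 0.5, -3.2]
grip_width: 0.032
```

```bash
python3 - <<'E'
from h import *
plan(.697,-.170,.019,.066,n=1)
E
```

```text
t 4.8 pos [ 700.  -173.2   56.9] yaw(toolx) 1.6289 zdir [ 0.008 -0.023 -1.   ] F [-1.5  0.5 -3.2] w 0.032 q6 -0.436
n 1 spin total -0.008 jaw now 0.058
[4, -3, 38] -0.008
```

>>> play_rows([
  {"x":3,"y":-2,"z":25,"spin":0},
  {"x":0,"y":-1,"z":11,"spin":0},
  {"x":0,"y":0,"z":2,"spin":0},
])

```text
time: 5.1
position: [0.6941, -0.1729, 0.0165]
tool_rot: [0.688, 0.725, -0.006, 0.008]
ft_force: [-2.9, 7.4, 24.1]
grip_width: 0.0318
```

```bash
python3 - <<'E'
from h import *
plan(.697,-.170,.019,.066,n=1)
E
```

```text
t 5.1 pos [ 694.1 -172.9   16.5] yaw(toolx) 1.6232 zdir [ 0.002 -0.02  -1.   ] F [-2.9  7.4 24.1] w 0.0318 q6 -0.431
n 1 spin total -0.014 jaw now 0.052
[3, 3, -3] -0.014
```

>>> play_rows([
  {"x":0,"y":0,"z":-3,"spin":0},
  {"x":0,"y":0,"z":0,"spin":0},
  {"x":0,"y":0,"z":0,"spin":0},
], grip=0.52)

```text
time: 5.4
position: [0.695, -0.1763, 0.0225]
tool_rot: [0.69, 0.724, -0.006, 0.01]
ft_force: [0.3, -0.1, 0.2]
grip_width: 0.0431
```

>>> play_rows([
  {"x":0,"y":0,"z":-30,"spin":0},
  {"x":0,"y":0,"z":-45,"spin":0},
  {"x":-20,"y":0,"z":-35,"spin":0},
])

```text
time: 5.7
position: [0.6904, -0.1917, 0.1285]
tool_rot: [0.69, 0.724, -0.009, 0.003]
ft_force: [0.4, -1.1, 0.0]
grip_width: 0.0452
```

```bash
python3 - <<'E'
from h import *
st()
c=Cam('wrist');c.save('w3.png')
for n in('rest','driver'):
  for r in c.find(n):print(n,r)
print(c.find('driver',z0=.005))
E
```

```text
t 5.7 pos [ 690.4 -191.7  128.5] yaw(toolx) 1.6196 zdir [-0.008 -0.016 -1.   ] F [ 0.4 -1.1  0. ] w 0.0452 q6 -0.459
driver (0.9, [327.0, 209.0], [0.6932, -0.1711, 1.6238], np.float64(0.136))
[(0.9, [327.0, 209.0], [0.6933, -0.172, 1.623], np.float64(0.17))]
```

View pics/w3.png

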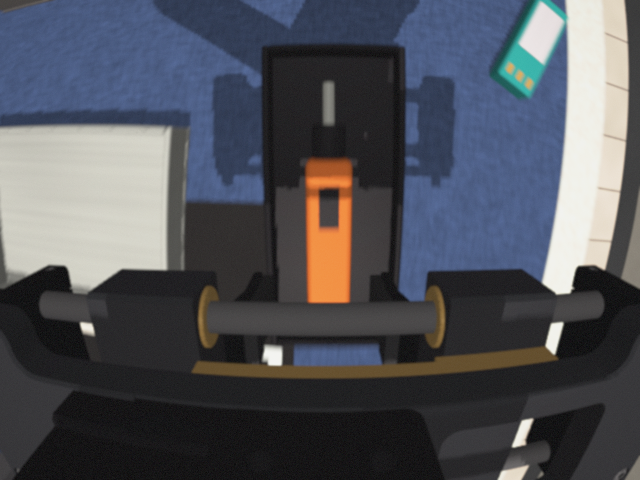

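```bash
python3 - <<'E'
from h import *
plan(.535,.168,.14,.102-np.pi/2)
E
```

```text
t 5.9 pos [ 691.1 -194.7  128.4] yaw(toolx) 1.6161 zdir [-0.005 -0.019 -1.   ] F [ 0.6  0.2 -0.5] w 0.0453 q6 -0.458
n 11 spin total 1.514 jaw now 0.045
[34, -13, -2] 0.138
[31, -17, -2] 0.138
[29, -21, -2] 0.138
[26, -25, -2] 0.138
[22, -28, -2] 0.138
[18, -31, -2] 0.138
[13, -33, -2] 0.138
[9, -35, -2] 0.138
[4, -36, -2] 0.138
[-1, -36, -2] 0.138
[-6, -35, -2] 0.138
```

>>> play_rows([
  {"x":34,"y":-13,"z":-2,"spin":0.138},
  {"x":31,"y":-17,"z":-2,"spin":0.138},
  {"x":29,"y":-21,"z":-2,"spin":0.138},
  {"x":26,"y":-25,"z":-2,"spin":0.138},
  {"x":22,"y":-28,"z":-2,"spin":0.138},
  {"x":18,"y":-31,"z":-2,"spin":0.138},
  {"x":13,"y":-33,"z":-2,"spin":0.138},
  {"x":9,"y":-35,"z":-2,"spin":0.138},
], grip=0.62)

```text
time: 6.7
position: [0.5705, 0.0784, 0.1263]
tool_rot: [0.974, 0.227, -0.017, 0.003]
ft_force: [0.1, 0.8, 0.3]
grip_width: 0.0539
```

>>> play_rows([
  {"x":4,"y":-36,"z":-2,"spin":0.138},
  {"x":-1,"y":-36,"z":-2,"spin":0.138},
  {"x":-6,"y":-35,"z":-2,"spin":0.138},
])

```text
time: 7.0
position: [0.527, 0.1842, 0.1271]
tool_rot: [1.0, 0.013, -0.022, 0.007]
ft_force: [0.7, 0.5, 0.2]
grip_width: 0.0539
```

```bash
python3 - <<'E'
from h import *
plan(.535,.168,.14,.102-np.pi/2)
c=Cam('wrist');c.save('w4.png')
for r in c.find('battery1'):print(r)
E
```

```text
t 7.0 pos [527.  184.2 127.1] yaw(toolx) 0.0252 zdir [-0.045 -0.014 -0.999] F [0.7 0.5 0.2] w 0.0539 q6 1.691
n 1 spin total -0.076 jaw now -1.545
[7, 17, -13] -0.076
(0.91, [215.0, 16.0], [0.7398, 0.2536, 1.4202], np.float64(1.0))
(0.84, [337.0, 190.0], [0.5572, 0.1686, -3.062], np.float64(0.045))
(0.66, [213.0, 174.0], [0.5666, 0.2658, 3.0425], np.float64(0.075))
(0.58, [106.0, 176.0], [0.5695, 0.359, -2.9082], np.float64(0.056))
(0.39, [393.0, 357.0], [0.1362, 0.0369, -1.879], np.float64(1.0))
```

View pics/w4.png

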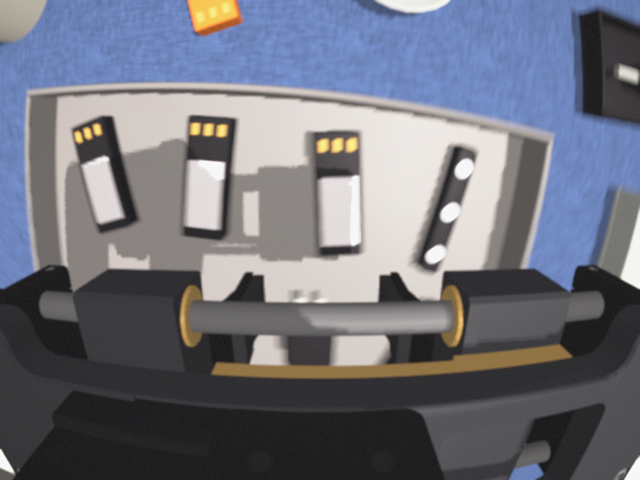

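```bash
python3 - <<'E'
from h import *
plan(.557,.169,.05,.085-np.pi/2,n=3)
E
```

```text
t 7.1 pos [525.1 186.6 127.1] yaw(toolx) 0.0344 zdir [-0.047 -0.013 -0.999] F [-0.6 -0.7  0.7] w 0.0537 q6 1.685
n 3 spin total -0.05 jaw now -1.536
[12, 6, 25] -0.017
[12, 6, 25] -0.017
[11, 6, 25] -0.017
```

>>> play_rows([
  {"x":12,"y":6,"z":25,"spin":-0.02},
  {"x":12,"y":6,"z":25,"spin":-0.02},
  {"x":11,"y":6,"z":25,"spin":-0.01},
])

```text
time: 7.4
position: [0.5565, 0.1713, 0.0489]
tool_rot: [0.999, 0.048, -0.023, 0.006]
ft_force: [-0.2, 0.3, 0.7]
grip_width: 0.0538
```

```bash
python3 - <<'E'
from h import *
plan(.557,.169,.009,.085-np.pi/2,n=2)
E
```

```text
t 7.4 pos [556.5 171.3  48.9] yaw(toolx) 0.0967 zdir [-0.046 -0.014 -0.999] F [-0.2  0.3  0.7] w 0.0538 q6 1.594
n 2 spin total 0.012 jaw now -1.474
[1, 1, 20] 0.006
[1, 1, 20] 0.006
```

>>> play_rows([
  {"x":1,"y":1,"z":22,"spin":0.01},
  {"x":1,"y":1,"z":16,"spin":0},
])

```text
time: 7.6
position: [0.556, 0.1668, 0.0057]
tool_rot: [0.999, 0.044, -0.026, 0.006]
ft_force: [0.4, -2.5, 21.4]
grip_width: 0.054
```

>>> play_rows([
  {"x":0,"y":0,"z":1,"spin":0},
  {"x":0,"y":0,"z":1,"spin":0},
  {"x":0,"y":0,"z":0,"spin":0},
  {"x":0,"y":0,"z":0,"spin":0},
], grip=0.2, newtons=30)

```text
time: 8.0
position: [0.5562, 0.1694, 0.0058]
tool_rot: [0.999, 0.043, -0.026, 0.002]
ft_force: [-0.6, 0.8, 4.1]
grip_width: 0.0336
```

```bash
python3 - <<'E'
from h import *
st()
E
```

```text
t 8.0 pos [556.2 169.4   5.8] yaw(toolx) 0.086 zdir [-0.051 -0.006 -0.999] F [-0.6  0.8  4.1] w 0.0336 q6 1.59
```

>>> play_rows([
  {"x":0,"y":0,"z":-35,"spin":0},
  {"x":0,"y":0,"z":-40,"spin":0},
])

```text
time: 8.2
position: [0.5539, 0.1679, 0.0745]
tool_rot: [0.998, 0.044, -0.035, 0.003]
ft_force: [0.9, 1.3, 0.6]
grip_width: 0.034
```

```bash
python3 - <<'E'
from h import *
plan(.5188,-.1517,.10,-.062-np.pi/2)
E
```

```text
t 8.2 pos [553.9 167.9  74.5] yaw(toolx) 0.0871 zdir [-0.07  -0.009 -0.998] F [0.9 1.3 0.6] w 0.034 q6 1.588
n 8 spin total 0.149 jaw now -1.483
[-8, 39, -3] 0.019
[-7, 40, -3] 0.019
[-7, 40, -3] 0.019
[-6, 40, -3] 0.019
[-5, 40, -3] 0.019
[-4, 40, -3] 0.019
[-4, 40, -3] 0.019
[-3, 40, -3] 0.019
```

>>> play_rows([
  {"x":-8,"y":39,"z":-10,"spin":0.02},
  {"x":-7,"y":40,"z":-7,"spin":0.02},
  {"x":-7,"y":40,"z":-5,"spin":0.02},
  {"x":-6,"y":40,"z":-2,"spin":0.02},
  {"x":-5,"y":40,"z":-2,"spin":0.02},
  {"x":-4,"y":40,"z":0,"spin":0.02},
  {"x":-4,"y":40,"z":0,"spin":0.02},
  {"x":-3,"y":40,"z":0,"spin":0.02},
])

```text
time: 9.0
position: [0.5139, -0.1608, 0.1024]
tool_rot: [0.999, -0.031, -0.039, 0.005]
ft_force: [1.2, 0.4, -1.7]
grip_width: 0.0337
```

```bash
python3 - <<'E'
from h import *
plan(.5188,-.1517,.05,-.062-np.pi/2)
c=Cam('top');c.save('t5.png')
for n in('tray','driver'):
  for r in c.find(n):print(n,r)
c=Cam('wrist');c.save('w5.png')
for r in c.find('tray'):print(r)
E
```

```text
t 9.0 pos [ 513.9 -160.8  102.4] yaw(toolx) -0.0635 zdir [-0.077 -0.008 -0.997] F [ 1.2  0.4 -1.7] w 0.0337 q6 1.184
n 2 spin total -0.001 jaw now -1.633
[4, -5, 26] -0.0
[4, -5, 26] -0.0
tray (0.53, [366.0, 351.0], [1.5202, 0.1225, 0.2456], np.float64(1.0))
driver (0.83, [389.0, 220.0], [0.693, -0.1546, -1.3477], np.float64(0.851))
(0.93, [384.0, 199.0], [0.4911, -0.2212, 1.5033], np.float64(1.583))
```

View pics/w5.png

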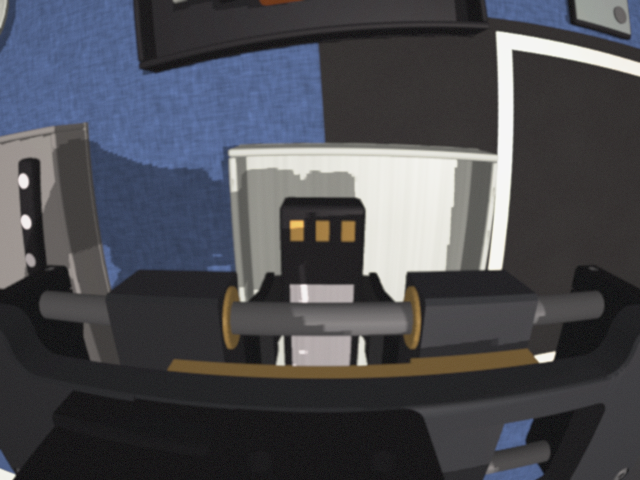

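View pics/t5.png

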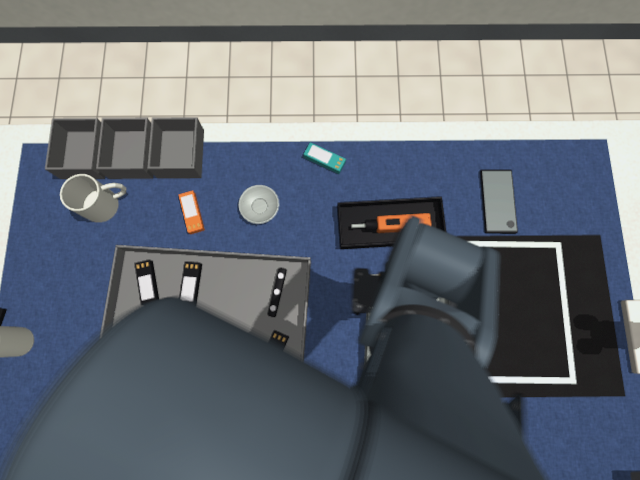

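>>> play_rows([
  {"x":3,"y":-5,"z":35,"spin":0},
  {"x":3,"y":-4,"z":35,"spin":0},
  {"x":1,"y":0,"z":18,"spin":0},
])

```text
time: 9.55
position: [0.5174, -0.1477, 0.0139]
tool_rot: [0.999, -0.028, -0.036, 0.006]
ft_force: [-0.3, -0.7, -1.4]
grip_width: 0.0342
```

```bash
python3 - <<'E'
from h import *
plan(.516,-.1517,.008,-.062-np.pi/2,n=1)
E
```

```text
t 9.55 pos [ 517.4 -147.7   13.9] yaw(toolx) -0.0574 zdir [-0.072 -0.01  -0.997] F [-0.3 -0.7 -1.4] w 0.0342 q6 1.215
n 1 spin total 0.006 jaw now -1.627
[-1, 4, 6] 0.006
```

>>> play_rows([
  {"x":-1,"y":3,"z":5,"spin":0},
])

```text
time: 9.65
position: [0.5143, -0.1479, 0.0068]
tool_rot: [0.999, -0.027, -0.038, 0.005]
ft_force: [-0.4, 0.3, 0.6]
grip_width: 0.034
```

>>> play_rows([
  {"x":0,"y":0,"z":0,"spin":0},
  {"x":0,"y":0,"z":0,"spin":0},
  {"x":0,"y":0,"z":0,"spin":0},
], grip=0.6)

```text
time: 9.95
position: [0.5147, -0.1466, 0.0076]
tool_rot: [0.999, -0.024, -0.038, 0.005]
ft_force: [-0.9, -2.2, -0.5]
grip_width: 0.0484
```

>>> play_rows([
  {"x":0,"y":0,"z":-35,"spin":0},
  {"x":0,"y":0,"z":-45,"spin":0},
])

```text
time: 10.15
position: [0.5173, -0.1441, 0.0856]
tool_rot: [0.999, -0.024, -0.044, 0.003]
ft_force: [1.1, -0.7, -0.0]
grip_width: 0.0515
```

```bash
python3 - <<'E'
from h import *
c=Cam('wrist');c.save('w6.png')
plan(.535,.266,.13,-.09-np.pi/2)
E
```

```text
t 10.2 pos [ 522.2 -145.9   92.8] yaw(toolx) -0.049 zdir [-0.075 -0.01  -0.997] F [ 0.6 -1.1  3.9] w 0.052 q6 1.2
n 9 spin total 0.042 jaw now -1.619
[-1, -46, -5] 0.005
[-1, -46, -5] 0.005
[-2, -46, -5] 0.005
[-2, -46, -5] 0.005
[-2, -46, -5] 0.005
[-2, -46, -5] 0.005
[-2, -46, -5] 0.005
[-3, -46, -5] 0.005
[-3, -46, -5] 0.005
```

View pics/w6.png

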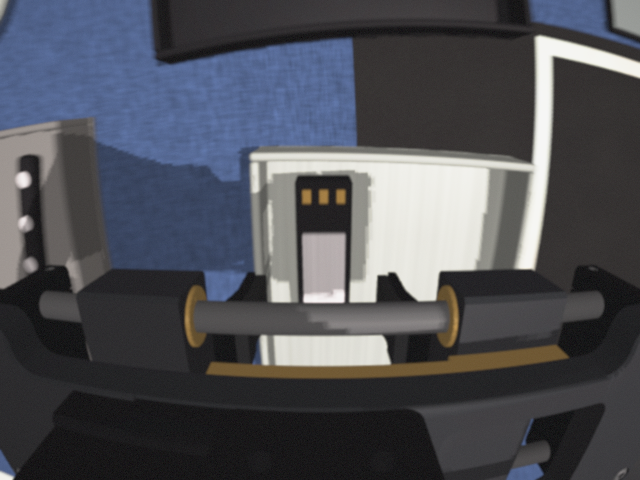

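>>> play_rows([
  {"x":-1,"y":-46,"z":-5,"spin":0.005},
  {"x":-1,"y":-46,"z":-5,"spin":0.005},
  {"x":-2,"y":-46,"z":-5,"spin":0.005},
  {"x":-2,"y":-46,"z":-5,"spin":0.005},
  {"x":-2,"y":-46,"z":-5,"spin":0.005},
  {"x":-2,"y":-46,"z":-5,"spin":0.005},
  {"x":-2,"y":-46,"z":-5,"spin":0.005},
  {"x":-3,"y":-46,"z":-5,"spin":0.005},
])

```text
time: 11.0
position: [0.5447, 0.2282, 0.1415]
tool_rot: [0.998, -0.052, -0.022, 0.008]
ft_force: [0.9, 0.5, -0.3]
grip_width: 0.0522
```

```bash
python3 - <<'E'
from h import *
c=Cam('wrist')
for r in c.find('battery1'):print(r)
plan(.5662,.2665,.05,-.09-np.pi/2)
E
```

```text
(0.78, [158.0, 213.0], [0.5696, 0.3585, -2.8822], np.float64(0.08))
(0.63, [264.0, 201.0], [0.5666, 0.2661, 3.0364], np.float64(0.064))
(0.6, [245.0, 31.0], [0.7258, 0.2735, -2.8532], np.float64(0.042))
t 11.1 pos [545.2 232.2 142.2] yaw(toolx) -0.0975 zdir [-0.041 -0.011 -0.999] F [-0.   0.   0.6] w 0.0522 q6 1.885
n 3 spin total -0.007 jaw now -1.668
[7, -13, 30] -0.002
[7, -13, 30] -0.002
[7, -12, 30] -0.002
```

>>> play_rows([
  {"x":7,"y":-13,"z":30,"spin":0},
  {"x":7,"y":-13,"z":30,"spin":0},
  {"x":7,"y":-11,"z":30,"spin":0},
])

```text
time: 11.4
position: [0.5705, 0.2686, 0.0569]
tool_rot: [0.999, -0.047, -0.013, 0.005]
ft_force: [-0.3, -0.3, 0.4]
grip_width: 0.0522
```

```bash
python3 - <<'E'
from h import *
plan(.5665,.2662,.009,-.095-np.pi/2,n=2)
E
```

```text
t 11.4 pos [570.5 268.6  56.9] yaw(toolx) -0.0938 zdir [-0.026 -0.009 -1.   ] F [-0.3 -0.3  0.4] w 0.0522 q6 1.93
n 2 spin total 0.001 jaw now -1.664
[-1, 1, 24] 0.001
[-1, 1, 24] 0.001
```

>>> play_rows([
  {"x":-1,"y":1,"z":24,"spin":0},
  {"x":-1,"y":1,"z":18,"spin":0},
  {"x":0,"y":0,"z":2,"spin":0},
])

```text
time: 11.7
position: [0.5662, 0.2654, 0.0097]
tool_rot: [0.999, -0.046, -0.014, 0.005]
ft_force: [-0.3, -0.1, -0.3]
grip_width: 0.0524
```

>>> play_rows([
  {"x":0,"y":0,"z":1,"spin":0},
  {"x":0,"y":0,"z":1,"spin":0},
  {"x":0,"y":0,"z":0,"spin":0},
  {"x":0,"y":0,"z":0,"spin":0},
], grip=0.2)

```text
time: 12.1
position: [0.5683, 0.2645, 0.0112]
tool_rot: [0.999, -0.047, -0.011, 0.005]
ft_force: [-0.4, -0.3, -1.4]
grip_width: 0.0336
```

>>> play_rows([
  {"x":0,"y":0,"z":-35,"spin":0},
  {"x":0,"y":0,"z":-45,"spin":0},
])

```text
time: 12.3
position: [0.5656, 0.2635, 0.0873]
tool_rot: [0.999, -0.047, -0.018, 0.007]
ft_force: [-0.4, 0.2, 0.0]
grip_width: 0.0339
```

```bash
python3 - <<'E'
from h import *
plan(.512,-.2275,.10,-.062-np.pi/2)
E
```

```text
t 12.3 pos [565.6 263.5  87.3] yaw(toolx) -0.0952 zdir [-0.037 -0.012 -0.999] F [-0.4  0.2  0. ] w 0.0339 q6 1.925
n 11 spin total -0.033 jaw now -1.665
[-1, 45, 0] -0.003
[-1, 45, 0] -0.003
[-1, 45, 0] -0.003
[-1, 45, 0] -0.003
[-1, 45, 0] -0.003
[-1, 45, 0] -0.003
[-1, 45, 0] -0.003
[-2, 45, 0] -0.003
[-2, 45, 0] -0.003
[-2, 45, 0] -0.003
[-2, 45, 0] -0.003
```

>>> play_rows([
  {"x":-1,"y":45,"z":-6,"spin":0},
  {"x":-1,"y":45,"z":-4,"spin":0},
  {"x":-1,"y":45,"z":0,"spin":-0.01},
  {"x":-1,"y":45,"z":0,"spin":0},
  {"x":-1,"y":45,"z":0,"spin":-0.01},
  {"x":-1,"y":45,"z":0,"spin":0},
  {"x":-2,"y":45,"z":0,"spin":-0.01},
  {"x":-2,"y":45,"z":0,"spin":0},
])

```text
time: 13.1
position: [0.5362, -0.0989, 0.1153]
tool_rot: [1.0, -0.025, -0.002, 0.005]
ft_force: [0.3, -0.5, -1.3]
grip_width: 0.0339
```

```bash
python3 - <<'E'
from h import *
plan(.512,-.2275,.10,-.062-np.pi/2)
E
```

```text
t 13.1 pos [536.2 -98.9 115.3] yaw(toolx) -0.0497 zdir [-0.004 -0.009 -1.   ] F [ 0.3 -0.5 -1.3] w 0.0339 q6 1.248
n 3 spin total 0.012 jaw now -1.62
[-6, 43, 6] 0.004
[-6, 43, 6] 0.004
[-6, 43, 6] 0.004
```

>>> play_rows([
  {"x":-6,"y":43,"z":6,"spin":0.005},
  {"x":-6,"y":43,"z":6,"spin":0.005},
  {"x":-6,"y":40,"z":6,"spin":0},
])

```text
time: 13.4
position: [0.512, -0.2311, 0.1015]
tool_rot: [1.0, -0.03, 0.002, 0.007]
ft_force: [0.6, -0.2, -1.7]
grip_width: 0.0334
```

```bash
python3 - <<'E'
from h import *
c=Cam('wrist');c.save('w7.png')
plan(.512,-.2275,.014,-.062-np.pi/2)
E
```

```text
t 13.45 pos [ 511.7 -238.1  101.1] yaw(toolx) -0.064 zdir [ 0.004 -0.018 -1.   ] F [-0.8 -3.6 -1.5] w 0.0338 q6 1.02
n 2 spin total -0.002 jaw now -1.635
[0, -6, 43] -0.001
[0, -6, 43] -0.001
```

View pics/w7.png

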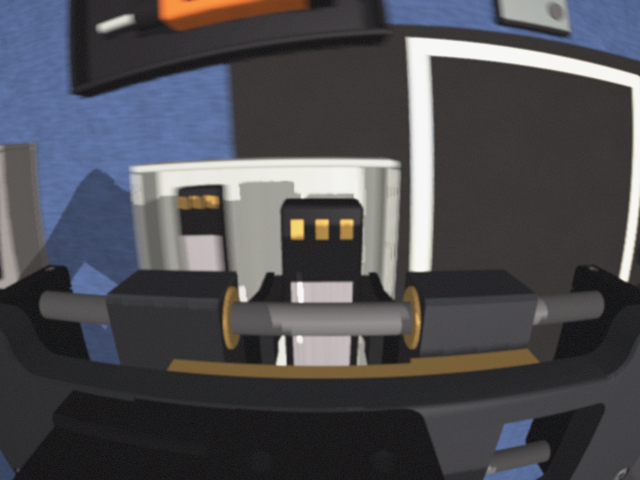

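>>> play_rows([
  {"x":0,"y":-6,"z":40,"spin":0},
  {"x":0,"y":-3,"z":33,"spin":0},
  {"x":0,"y":0,"z":8,"spin":0},
])

```text
time: 13.75
position: [0.5153, -0.2377, 0.0219]
tool_rot: [0.999, -0.036, 0.007, 0.013]
ft_force: [-0.3, -0.1, -0.4]
grip_width: 0.0336
```

```bash
python3 - <<'E'
from h import *
plan(.512,-.2275,.012,-.062-np.pi/2,n=1)
E
```

```text
t 13.75 pos [ 515.3 -237.7   21.9] yaw(toolx) -0.0719 zdir [ 0.013 -0.026 -1.   ] F [-0.3 -0.1 -0.4] w 0.0336 q6 1.039
n 1 spin total -0.01 jaw now -1.643
[-4, -10, 10] -0.01
```

>>> play_rows([
  {"x":-4,"y":-10,"z":3,"spin":0},
  {"x":0,"y":-2,"z":7,"spin":0},
])

```text
time: 13.95
position: [0.5125, -0.225, 0.012]
tool_rot: [0.999, -0.036, 0.007, 0.013]
ft_force: [-0.8, 1.1, 1.3]
grip_width: 0.0337
```

```bash
python3 - <<'E'
from h import *
plan(.512,-.2275,.012,-.062-np.pi/2,n=1)
E
```

```text
t 13.95 pos [ 512.5 -225.    12. ] yaw(toolx) -0.0721 zdir [ 0.014 -0.026 -1.   ] F [-0.8  1.1  1.3] w 0.0337 q6 1.057
n 1 spin total -0.01 jaw now -1.643
[0, 3, 0] -0.01
```

Next is battery A after release.

>>> play_rows([
  {"x":0,"y":0,"z":0,"spin":0},
  {"x":0,"y":0,"z":0,"spin":0},
  {"x":0,"y":0,"z":0,"spin":0},
], grip=0.6)

```text
time: 14.25
position: [0.5144, -0.2243, 0.0146]
tool_rot: [0.999, -0.035, 0.009, 0.014]
ft_force: [-0.1, -0.7, -0.0]
grip_width: 0.0486
```

>>> play_rows([
  {"x":0,"y":0,"z":-35,"spin":0},
  {"x":0,"y":0,"z":-45,"spin":0},
])

```text
time: 14.45
position: [0.5105, -0.2203, 0.0922]
tool_rot: [0.999, -0.035, 0.005, 0.011]
ft_force: [-0.2, -0.9, 0.5]
grip_width: 0.0516
```

```bash
python3 - <<'E'
from h import *
c=Cam('wrist');c.save('w8.png')
plan(.555,.34,.13,.263-np.pi/2)
E
```

```text
t 14.5 pos [ 514.3 -222.3   99.6] yaw(toolx) -0.0683 zdir [ 0.02  -0.03  -0.999] F [0.8 0.1 3.4] w 0.0518 q6 1.053
n 13 spin total -0.332 jaw now -1.64
[0, -43, -4] -0.026
[1, -43, -4] -0.026
[2, -43, -4] -0.026
[4, -43, -4] -0.026
[5, -43, -4] -0.026
[6, -43, -4] -0.026
[7, -43, -4] -0.026
[8, -43, -4] -0.026
[9, -42, -4] -0.026
[10, -42, -4] -0.026
[11, -42, -4] -0.026
[12, -42, -4] -0.026
[13, -41, -4] -0.026
```

View pics/w8.png

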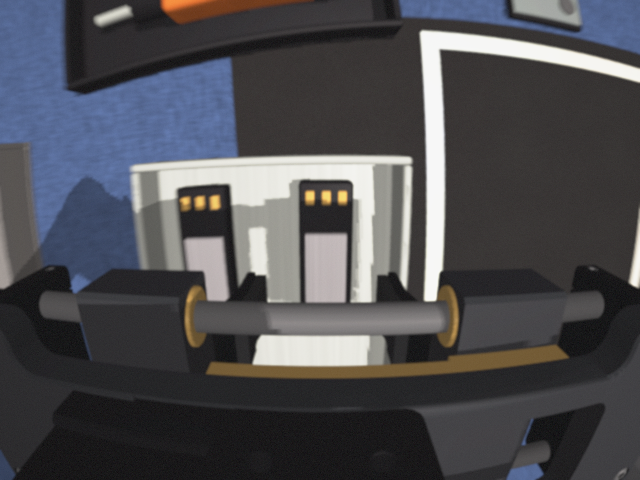

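>>> play_rows([
  {"x":0,"y":-46,"z":-4,"spin":-0.02},
  {"x":1,"y":-46,"z":-4,"spin":-0.03},
  {"x":2,"y":-46,"z":-4,"spin":-0.02},
  {"x":4,"y":-46,"z":-4,"spin":-0.03},
  {"x":5,"y":-46,"z":-4,"spin":-0.03},
  {"x":6,"y":-46,"z":-4,"spin":-0.03},
  {"x":7,"y":-46,"z":-4,"spin":-0.03},
  {"x":8,"y":-46,"z":-4,"spin":-0.03},
])

```text
time: 15.3
position: [0.5508, 0.15, 0.1308]
tool_rot: [0.997, 0.073, 0.025, 0.023]
ft_force: [0.7, -0.0, -0.2]
grip_width: 0.0524
```

>>> play_rows([
  {"x":9,"y":-46,"z":-4,"spin":-0.03},
  {"x":10,"y":-44,"z":0,"spin":-0.03},
  {"x":11,"y":-40,"z":0,"spin":-0.03},
  {"x":12,"y":-20,"z":0,"spin":-0.03},
])

```text
time: 15.7
position: [0.5651, 0.3169, 0.1336]
tool_rot: [0.99, 0.137, 0.028, 0.024]
ft_force: [-0.0, -0.7, 0.1]
grip_width: 0.0521
```

```bash
python3 - <<'E'
from h import *
c=Cam('wrist');c.save('w9.png')
for r in c.find('battery1'):print(r)
plan(.57,.3584,.05,.263-np.pi/2)
E
```

```text
(0.71, [418.0, 66.0], [0.7252, 0.2763, -2.8864], np.float64(0.122))
(0.66, [638.0, 59.0], [0.8934, -0.0096, -2.9943], np.float64(0.992))
t 15.8 pos [566.7 317.1 133.7] yaw(toolx) 0.2774 zdir [ 0.065 -0.038 -0.997] F [-0.3 -0.9 -0.2] w 0.0521 q6 1.7
n 3 spin total 0.012 jaw now -1.296
[3, -14, 27] 0.004
[3, -14, 27] 0.004
[3, -14, 27] 0.004
```

View pics/w9.png

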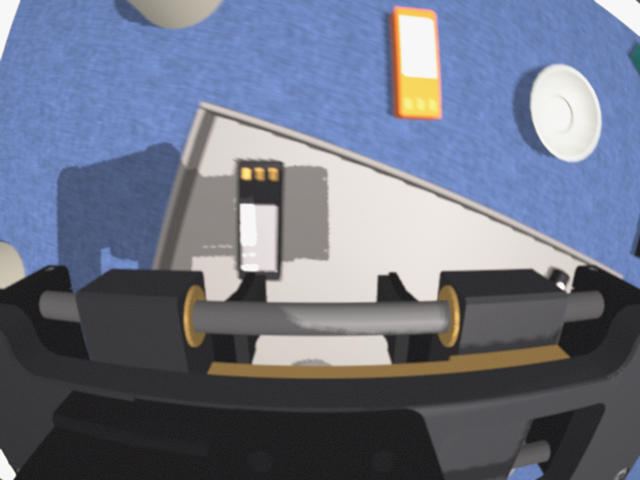

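>>> play_rows([
  {"x":3,"y":-15,"z":27,"spin":0},
  {"x":3,"y":-15,"z":27,"spin":0},
  {"x":3,"y":-12,"z":27,"spin":0},
])

```text
time: 16.1
position: [0.5741, 0.3574, 0.0562]
tool_rot: [0.99, 0.136, 0.036, 0.022]
ft_force: [0.3, 0.1, -0.9]
grip_width: 0.0522
```

```bash
python3 - <<'E'
from h import *
plan(.5697,.3585,.009,.263-np.pi/2,n=2)
E
```

```text
t 16.1 pos [574.1 357.4  56.2] yaw(toolx) 0.2754 zdir [ 0.078 -0.034 -0.996] F [ 0.3  0.1 -0.9] w 0.0522 q6 1.772
n 2 spin total 0.009 jaw now -1.299
[-3, -2, 23] 0.004
[-4, -2, 23] 0.004
```

>>> play_rows([
  {"x":-3,"y":-1,"z":23,"spin":0.005},
  {"x":-4,"y":-1,"z":19,"spin":0.005},
])

```text
time: 16.3
position: [0.5706, 0.3555, 0.0124]
tool_rot: [0.99, 0.131, 0.037, 0.022]
ft_force: [0.5, 0.5, 1.1]
grip_width: 0.052
```

```bash
python3 - <<'E'
from h import *
plan(.5697,.3585,.007,.263-np.pi/2,n=1)
E
```

```text
t 16.3 pos [570.6 355.5  12.4] yaw(toolx) 0.2645 zdir [ 0.079 -0.034 -0.996] F [0.5 0.5 1.1] w 0.052 q6 1.793
n 1 spin total -0.002 jaw now -1.31
[0, -3, 5] -0.002
```

>>> play_rows([
  {"x":0,"y":-3,"z":3,"spin":0},
  {"x":0,"y":0,"z":2,"spin":0},
  {"x":0,"y":0,"z":1,"spin":0},
  {"x":0,"y":0,"z":0,"spin":0},
  {"x":0,"y":0,"z":0,"spin":0},
], grip=0.2)

```text
time: 16.8
position: [0.57, 0.3572, 0.0096]
tool_rot: [0.991, 0.128, 0.037, 0.021]
ft_force: [0.1, -0.3, -1.1]
grip_width: 0.0337
```

>>> play_rows([
  {"x":0,"y":0,"z":-35,"spin":0},
  {"x":0,"y":0,"z":-45,"spin":0},
])

```text
time: 17.0
position: [0.5597, 0.3561, 0.0839]
tool_rot: [0.991, 0.127, 0.029, 0.024]
ft_force: [0.4, 0.0, -1.1]
grip_width: 0.0343
```

```bash
python3 - <<'E'
from h import *
plan(.409,-.145,.10,-.062-np.pi/2)
E
```

```text
t 17.0 pos [559.7 356.1  83.9] yaw(toolx) 0.2572 zdir [ 0.064 -0.039 -0.997] F [ 0.4  0.  -1.1] w 0.0343 q6 1.79
n 12 spin total 0.316 jaw now -1.316
[-23, 37, -1] 0.026
[-22, 38, -1] 0.026
[-21, 38, -1] 0.026
[-20, 39, -1] 0.026
[-19, 39, -1] 0.026
[-18, 40, -1] 0.026
[-17, 40, -1] 0.026
[-15, 41, -1] 0.026
[-14, 41, -1] 0.026
[-13, 42, -1] 0.026
[-12, 42, -1] 0.026
[-11, 42, -1] 0.026
```

>>> play_rows([
  {"x":-23,"y":37,"z":-8,"spin":0.026},
  {"x":-22,"y":38,"z":-6,"spin":0.026},
  {"x":-21,"y":38,"z":-4,"spin":0.026},
  {"x":-20,"y":39,"z":-2,"spin":0.026},
  {"x":-19,"y":39,"z":-1,"spin":0.026},
  {"x":-18,"y":40,"z":-1,"spin":0.026},
  {"x":-17,"y":40,"z":-1,"spin":0.026},
  {"x":-15,"y":41,"z":-1,"spin":0.026},
])

```text
time: 17.8
position: [0.4613, 0.0176, 0.1227]
tool_rot: [0.998, 0.024, 0.046, 0.018]
ft_force: [0.9, -0.9, -0.6]
grip_width: 0.0337
```

```bash
python3 - <<'E'
from h import *
plan(.409,-.145,.10,-.062-np.pi/2)
E
```

```text
t 17.8 pos [461.3  17.6 122.7] yaw(toolx) 0.0505 zdir [ 0.093 -0.033 -0.995] F [ 0.9 -0.9 -0.6] w 0.0337 q6 1.347
n 4 spin total 0.109 jaw now -1.524
[-16, 40, 6] 0.027
[-14, 40, 6] 0.027
[-13, 41, 6] 0.027
[-12, 41, 6] 0.027
```

>>> play_rows([
  {"x":-16,"y":38,"z":6,"spin":0.027},
  {"x":-14,"y":38,"z":6,"spin":0.027},
  {"x":-13,"y":38,"z":6,"spin":0.027},
  {"x":-12,"y":36,"z":6,"spin":0.027},
])

```text
time: 18.2
position: [0.4087, -0.1424, 0.1013]
tool_rot: [0.998, -0.032, 0.051, 0.017]
ft_force: [0.6, 0.4, -1.5]
grip_width: 0.0341
```

```bash
python3 - <<'E'
from h import *
c=Cam('wrist');c.save('w10.png')
plan(.409,-.145,.014,-.062-np.pi/2)
for r in c.find('battery1'):print(r)
E
```

```text
t 18.25 pos [ 408.5 -147.6  100.7] yaw(toolx) -0.0683 zdir [ 0.101 -0.041 -0.994] F [-1.  -3.6 -1.9] w 0.0342 q6 0.966
n 2 spin total -0.01 jaw now -1.643
[-4, -3, 43] -0.005
[-4, -3, 43] -0.005
(0.87, [423.0, 107.0], [0.5116, -0.2251, 3.0581], np.float64(0.077))
(0.87, [43.0, 238.0], [0.4247, 0.0958, 2.4143], np.float64(0.756))
(0.83, [322.0, 263.0], [0.4131, -0.148, -2.8775], np.float64(0.461))
(0.78, [311.0, 105.0], [0.5147, -0.1466, 3.0869], np.float64(0.049))
```

View pics/w10.png

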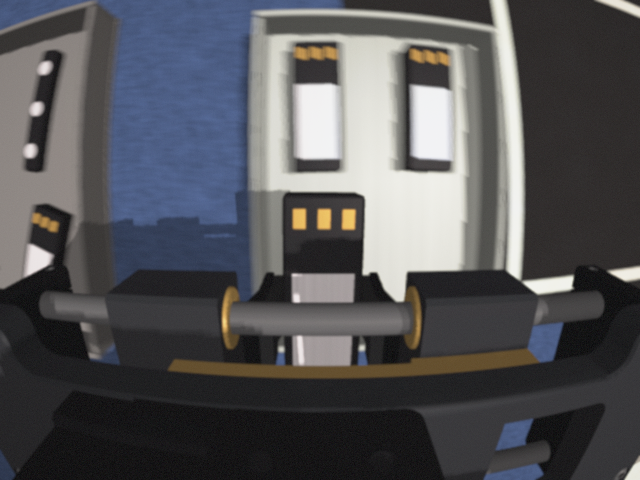

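>>> play_rows([
  {"x":-4,"y":-3,"z":40,"spin":0},
  {"x":-4,"y":-1,"z":36,"spin":0},
  {"x":-1,"y":0,"z":4,"spin":0},
])

```text
time: 18.6
position: [0.4115, -0.148, 0.0211]
tool_rot: [0.998, -0.038, 0.055, 0.021]
ft_force: [0.4, -0.8, -0.7]
grip_width: 0.034
```

```bash
python3 - <<'E'
from h import *
plan(.407,-.146,.011,-.062-np.pi/2,n=1)
E
```

```text
t 18.6 pos [ 411.5 -148.    21.1] yaw(toolx) -0.0736 zdir [ 0.109 -0.046 -0.993] F [ 0.4 -0.8 -0.7] w 0.034 q6 0.906
n 1 spin total -0.016 jaw now -1.649
[-6, -2, 9] -0.016
```

>>> play_rows([
  {"x":-6,"y":-2,"z":4,"spin":-0.01},
  {"x":-1,"y":0,"z":5,"spin":0},
])

```text
time: 18.8
position: [0.406, -0.1449, 0.0117]
tool_rot: [0.998, -0.032, 0.055, 0.021]
ft_force: [-0.6, -0.3, -1.3]
grip_width: 0.0342
```

```bash
python3 - <<'E'
from h import *
plan(.407,-.146,.011,-.062-np.pi/2,n=1)
E
```

```text
t 18.8 pos [ 406.  -144.9   11.7] yaw(toolx) -0.0615 zdir [ 0.108 -0.045 -0.993] F [-0.6 -0.3 -1.3] w 0.0342 q6 0.857
n 1 spin total -0.004 jaw now -1.637
[1, 1, 1] -0.004
```

>>> play_rows([
  {"x":0,"y":0,"z":1,"spin":0},
  {"x":0,"y":0,"z":0,"spin":0},
  {"x":0,"y":0,"z":0,"spin":0},
], grip=0.6)

```text
time: 19.1
position: [0.4084, -0.1452, 0.013]
tool_rot: [0.998, -0.031, 0.057, 0.022]
ft_force: [-0.4, 0.0, 0.1]
grip_width: 0.0487
```

>>> play_rows([
  {"x":4,"y":-1,"z":-35,"spin":0},
  {"x":5,"y":-2,"z":-45,"spin":0},
])

```text
time: 19.3
position: [0.4066, -0.1379, 0.0905]
tool_rot: [0.998, -0.032, 0.052, 0.019]
ft_force: [-0.1, 0.5, 0.5]
grip_width: 0.0517
```

```bash
python3 - <<'E'
from h import *
c=Cam('wrist');c.save('w11.png')
plan(.41,.065,.12,-.405-np.pi/2)
E
```

```text
t 19.35 pos [ 409.4 -139.    96.7] yaw(toolx) -0.0598 zdir [ 0.113 -0.048 -0.992] F [ 2.  -0.1  3.5] w 0.0518 q6 0.974
n 5 spin total 0.34 jaw now -1.635
[-2, -40, -7] 0.068
[-5, -40, -7] 0.068
[-7, -40, -7] 0.068
[-10, -39, -7] 0.068
[-13, -39, -7] 0.068
```

View pics/w11.png

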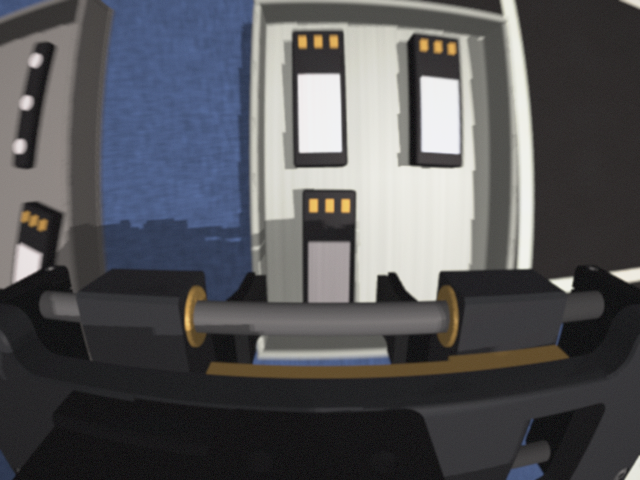

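>>> play_rows([
  {"x":-2,"y":-40,"z":-7,"spin":0.07},
  {"x":-5,"y":-40,"z":-7,"spin":0.07},
  {"x":-7,"y":-40,"z":-7,"spin":0.07},
  {"x":-10,"y":-38,"z":-7,"spin":0.07},
  {"x":-13,"y":-36,"z":-7,"spin":0.06},
])

```text
time: 19.85
position: [0.4175, 0.0597, 0.1293]
tool_rot: [0.974, -0.212, 0.073, 0.015]
ft_force: [0.8, -0.6, -0.1]
grip_width: 0.0519
```

```bash
python3 - <<'E'
from h import *
c=Cam('wrist');c.save('w12.png')
for r in c.find('battery1'):print(r)
plan(.4205,.0912,.05,-.405-np.pi/2)
E
```

```text
(0.86, [20.0, 79.0], [0.7229, 0.2713, -2.8019], np.float64(0.074))
(0.83, [554.0, 42.0], [0.5123, -0.2269, 3.074], np.float64(0.083))
(0.76, [491.0, 55.0], [0.5141, -0.1469, 3.1029], np.float64(0.06))
(0.75, [284.0, 253.0], [0.4202, 0.0896, 2.7122], np.float64(0.382))
(0.59, [537.0, 169.0], [0.4087, -0.1459, 3.0791], np.float64(0.057))
t 19.95 pos [416.8  62.2 129.5] yaw(toolx) -0.4183 zdir [ 0.137 -0.058 -0.989] F [-0.  -0.3  0. ] w 0.0522 q6 1.99
n 2 spin total -0.013 jaw now -1.989
[-10, -14, 39] -0.006
[-10, -14, 39] -0.006
```

View pics/w12.png

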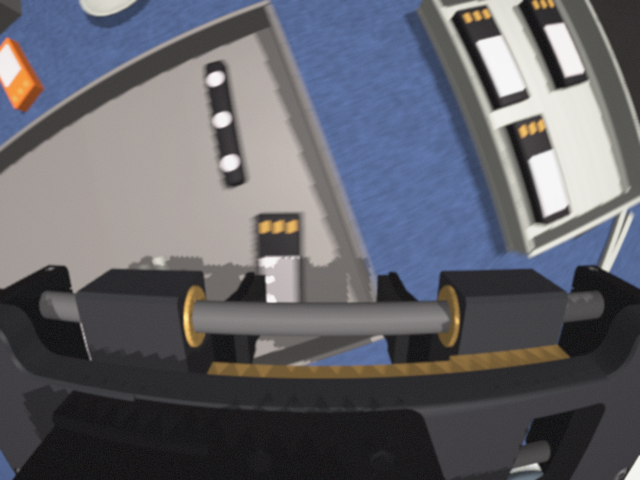

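>>> play_rows([
  {"x":-10,"y":-14,"z":38,"spin":0},
  {"x":-9,"y":-13,"z":35,"spin":0},
])

```text
time: 20.15
position: [0.4268, 0.0914, 0.0587]
tool_rot: [0.975, -0.205, 0.083, 0.012]
ft_force: [0.7, -0.8, 0.2]
grip_width: 0.0524
```

```bash
python3 - <<'E'
from h import *
plan(.4203,.0903,.010,-.410-np.pi/2,n=2)
E
```

```text
t 20.15 pos [426.8  91.4  58.7] yaw(toolx) -0.4157 zdir [ 0.156 -0.058 -0.986] F [ 0.7 -0.8  0.2] w 0.0524 q6 2.19
n 2 spin total -0.004 jaw now -1.985
[-7, 2, 24] -0.002
[-7, 2, 24] -0.002
```

>>> play_rows([
  {"x":-7,"y":1,"z":24,"spin":0},
  {"x":-7,"y":1,"z":18,"spin":0},
])

```text
time: 20.35
position: [0.422, 0.0937, 0.0132]
tool_rot: [0.975, -0.204, 0.084, 0.011]
ft_force: [-0.1, -1.6, -0.8]
grip_width: 0.0521
```

```bash
python3 - <<'E'
from h import *
plan(.4203,.0903,.008,-.410-np.pi/2,n=1)
E
```

```text
t 20.35 pos [422.   93.7  13.2] yaw(toolx) -0.4128 zdir [ 0.16  -0.056 -0.985] F [-0.1 -1.6 -0.8] w 0.0521 q6 2.475
n 1 spin total -0.001 jaw now -1.981
[-1, 4, 5] -0.001
```

>>> play_rows([
  {"x":-1,"y":3,"z":3,"spin":0},
  {"x":-1,"y":0,"z":2,"spin":0},
  {"x":0,"y":0,"z":1,"spin":0},
  {"x":0,"y":0,"z":0,"spin":0},
  {"x":0,"y":0,"z":0,"spin":0},
], grip=0.2)

```text
time: 20.85
position: [0.4184, 0.0862, 0.0076]
tool_rot: [0.976, -0.203, 0.083, 0.014]
ft_force: [0.4, -0.0, -1.6]
grip_width: 0.0341
```

```bash
python3 - <<'E'
from h import *
st();print(np.round(robot.get_obs()['q'],3))
E
```

```text
t 20.85 pos [418.4  86.2   7.6] yaw(toolx) -0.4106 zdir [ 0.156 -0.061 -0.986] F [ 0.4 -0.  -1.6] w 0.0341 q6 2.591
[-0.017  0.72   2.184 -0.634  0.099  2.591]
```

>>> play_rows([
  {"x":4,"y":0,"z":-25,"spin":0},
  {"x":5,"y":0,"z":-30,"spin":0},
  {"x":5,"y":0,"z":-35,"spin":0},
])

```text
time: 21.15
position: [0.4163, 0.0843, 0.0921]
tool_rot: [0.976, -0.203, 0.079, 0.015]
ft_force: [-0.7, -0.5, -1.2]
grip_width: 0.0337
```

```bash
python3 - <<'E'
from h import *
print(np.round(robot.get_obs()['q'],3))
plan(.415,-.2215,.11,-.062-np.pi/2)
E
```

```text
[-0.021  0.495  2.141 -0.168  0.36   2.113]
t 21.15 pos [416.3  84.3  92.1] yaw(toolx) -0.4101 zdir [ 0.147 -0.062 -0.987] F [-0.7 -0.5 -1.2] w 0.0337 q6 2.113
n 7 spin total -0.348 jaw now -1.981
[17, 40, 0] -0.05
[15, 41, 0] -0.05
[13, 42, 0] -0.05
[11, 42, 0] -0.05
[9, 43, 0] -0.05
[7, 43, 0] -0.05
[5, 43, 0] -0.05
```

>>> play_rows([
  {"x":17,"y":40,"z":-4,"spin":-0.05},
  {"x":15,"y":41,"z":-4,"spin":-0.05},
  {"x":13,"y":41,"z":-2,"spin":-0.05},
  {"x":11,"y":41,"z":0,"spin":-0.05},
  {"x":9,"y":41,"z":0,"spin":-0.05},
  {"x":7,"y":41,"z":0,"spin":-0.05},
  {"x":5,"y":36,"z":0,"spin":-0.05},
])

```text
time: 21.85
position: [0.4209, -0.2118, 0.1273]
tool_rot: [0.996, -0.017, 0.083, 0.031]
ft_force: [0.5, -0.2, -0.5]
grip_width: 0.0338
```

```bash
python3 - <<'E'
from h import *
c=Cam('wrist');c.save('w13.png')
plan(.406,-.2215,.014,-.062-np.pi/2)
for r in c.find('battery1'):print(r)
E
```

```text
t 21.9 pos [ 424.3 -219.2  128.5] yaw(toolx) -0.0298 zdir [ 0.17  -0.073 -0.983] F [ 1.8 -4.1  0.5] w 0.0336 q6 0.743
n 3 spin total 0.02 jaw now -1.612
[-13, -2, 37] 0.007
[-13, -1, 37] 0.007
[-13, -1, 37] 0.007
(0.83, [229.0, 254.0], [0.4084, -0.1468, 3.0758], np.float64(1.071))
(0.79, [323.0, 259.0], [0.431, -0.219, -2.8251], np.float64(0.433))
(0.7, [324.0, 138.0], [0.5192, -0.2257, 3.074], np.float64(0.156))
(0.65, [226.0, 144.0], [0.5146, -0.1467, 3.1199], np.float64(0.048))
```

View pics/w13.png

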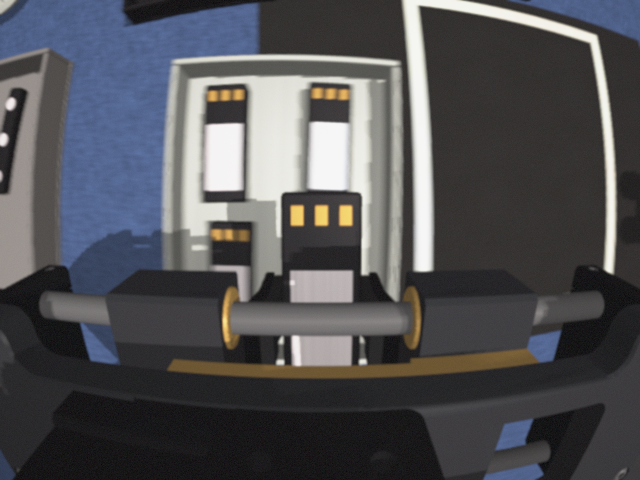

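>>> play_rows([
  {"x":-14,"y":-1,"z":37,"spin":0.01},
  {"x":-14,"y":-1,"z":37,"spin":0.01},
  {"x":-13,"y":-1,"z":32,"spin":0.01},
])

```text
time: 22.25
position: [0.4061, -0.2256, 0.0214]
tool_rot: [0.994, -0.036, 0.093, 0.039]
ft_force: [1.3, 1.6, -1.4]
grip_width: 0.0337
```

```bash
python3 - <<'E'
from h import *
print(np.round(robot.get_obs()['q'],3))
plan(.406,-.220,.009,-.062-np.pi/2,n=1)
E
```

```text
[-0.797  0.688  2.134  0.497  0.149  0.361]
t 22.25 pos [ 406.1 -225.6   21.4] yaw(toolx) -0.0655 zdir [ 0.181 -0.084 -0.98 ] F [ 1.3  1.6 -1.4] w 0.0337 q6 0.361
n 1 spin total -0.017 jaw now -1.65
[-3, -6, 12] -0.017
```

>>> play_rows([
  {"x":-3,"y":-6,"z":6,"spin":-0.01},
  {"x":0,"y":0,"z":6,"spin":0},
])

```text
time: 22.45
position: [0.4021, -0.218, 0.0065]
tool_rot: [0.995, -0.033, 0.089, 0.037]
ft_force: [-13.8, 6.0, 128.2]
grip_width: 0.0337
```

```bash
python3 - <<'E'
from h import *
print(np.round(robot.get_obs()['q'],3))
plan(.406,-.220,.009,-.062-np.pi/2,n=1)
E
```

```text
[-0.79   0.725  2.15   0.685  0.109  0.171]
t 22.45 pos [ 402.1 -218.     6.5] yaw(toolx) -0.0592 zdir [ 0.176 -0.079 -0.981] F [-13.8   6.  128.2] w 0.0337 q6 0.171
n 1 spin total -0.01 jaw now -1.642
[4, 2, -2] -0.01
```

>>> play_rows([
  {"x":0,"y":0,"z":-3,"spin":0},
])

```text
time: 22.55
position: [0.401, -0.2171, 0.0099]
tool_rot: [0.995, -0.033, 0.089, 0.037]
ft_force: [0.5, 0.4, -0.4]
grip_width: 0.0336
```

```bash
python3 - <<'E'
from h import *
plan(.406,-.220,.009,-.062-np.pi/2,n=1)
E
```

```text
t 22.55 pos [ 401.  -217.1    9.9] yaw(toolx) -0.0601 zdir [ 0.175 -0.079 -0.981] F [ 0.5  0.4 -0.4] w 0.0336 q6 0.208
n 1 spin total -0.01 jaw now -1.643
[5, 2, 2] -0.01
```

>>> play_rows([
  {"x":0,"y":0,"z":0,"spin":0},
  {"x":0,"y":0,"z":0,"spin":0},
  {"x":0,"y":0,"z":0,"spin":0},
], grip=0.6)

```text
time: 22.85
position: [0.4006, -0.2163, 0.0104]
tool_rot: [0.995, -0.033, 0.089, 0.037]
ft_force: [0.1, -0.1, 1.0]
grip_width: 0.0489
```

>>> play_rows([
  {"x":7,"y":-3,"z":-35,"spin":0},
  {"x":8,"y":-3,"z":-45,"spin":0},
  {"x":8,"y":-3,"z":-45,"spin":0},
])

```text
time: 23.15
position: [0.4006, -0.1992, 0.1222]
tool_rot: [0.995, -0.034, 0.085, 0.031]
ft_force: [0.9, 0.1, 0.8]
grip_width: 0.0522
```

```bash
python3 - <<'E'
from h import *
print(np.round(robot.get_obs()['q'],3));st()
c=Cam('wrist');c.save('w14.png')
for n in ('battery1','tray'):
  for r in c.find(n):print(n,r)
E
```

```text
[-0.759  0.429  2.101  0.154  0.447  0.747]
t 23.15 pos [ 400.6 -199.2  122.2] yaw(toolx) -0.0637 zdir [ 0.168 -0.068 -0.983] F [0.9 0.1 0.8] w 0.0522 q6 0.747
battery1 (0.92, [237.0, 241.0], [0.4105, -0.1456, 3.0543], np.float64(0.464))
battery1 (0.91, [334.0, 249.0], [0.4099, -0.2177, 3.0701], np.float64(0.213))
battery1 (0.8, [233.0, 118.0], [0.5148, -0.1464, 3.1102], np.float64(0.052))
battery1 (0.74, [334.0, 117.0], [0.5115, -0.2251, 3.0548], np.float64(0.033))
tray (0.7, [292.0, 163.0], [0.5143, -0.1916, 3.0691], np.float64(0.703))
```

View pics/w14.png

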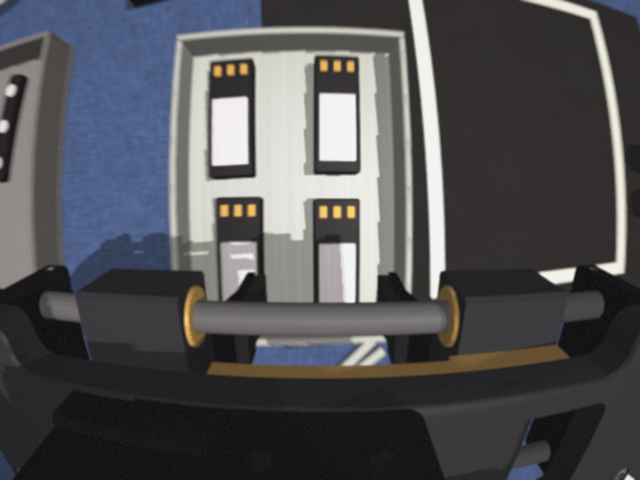

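```bash
python3 - <<'E'
from h import *
plan(.47,-.05,.16,-.05,spinsum=-1.58)
E
```

```text
t 23.3 pos [ 403.1 -200.5  124.5] yaw(toolx) -0.0612 zdir [ 0.177 -0.074 -0.981] F [ 0.1 -0.3 -0.2] w 0.0523 q6 0.74
n 11 spin total -1.58 jaw now -1.643
[6, -14, -3] -0.144
[8, -13, -3] -0.144
[9, -12, -3] -0.144
[11, -10, -3] -0.144
[12, -9, -3] -0.144
[13, -7, -3] -0.144
[14, -5, -3] -0.144
[15, -3, -3] -0.144
[15, 0, -3] -0.144
[15, 2, -3] -0.144
[15, 4, -3] -0.144
```

>>> play_rows([
  {"x":6,"y":-14,"z":-8,"spin":-0.144},
  {"x":8,"y":-13,"z":-8,"spin":-0.144},
  {"x":9,"y":-12,"z":-8,"spin":-0.144},
  {"x":11,"y":-10,"z":-6,"spin":-0.144},
  {"x":12,"y":-9,"z":-3,"spin":-0.144},
  {"x":13,"y":-7,"z":-3,"spin":-0.144},
  {"x":14,"y":-5,"z":-3,"spin":-0.144},
  {"x":15,"y":-3,"z":-3,"spin":-0.144},
], grip=1.0)

```text
time: 24.1
position: [0.4422, -0.083, 0.1563]
tool_rot: [0.843, 0.532, 0.052, 0.069]
ft_force: [0.1, -0.2, -0.4]
grip_width: 0.0867
```

>>> play_rows([
  {"x":15,"y":0,"z":-3,"spin":-0.144},
  {"x":15,"y":2,"z":-3,"spin":-0.144},
  {"x":15,"y":4,"z":-3,"spin":-0.144},
])

```text
time: 24.4
position: [0.4577, -0.0379, 0.16]
tool_rot: [0.703, 0.707, 0.033, 0.073]
ft_force: [0.3, 0.5, 0.2]
grip_width: 0.087
```

```bash
python3 - <<'E'
from h import *
print(np.round(robot.get_obs()['q'],3));st()
c=Cam('top');c.save('t15.png')
for n in ('battery1','tray','driver','rest'):
  for r in c.find(n):print(n,r)
c=Cam('scene');c.save('s15.png')
for n in ('tray','driver'):
  for r in c.find(n):print(n,r)
E
```

```text
[-0.323  0.364  2.015 -0.008  0.602 -0.322]
t 24.4 pos [457.7 -37.9 160. ] yaw(toolx) 1.5715 zdir [ 0.15  -0.055 -0.987] F [0.3 0.5 0.2] w 0.087 q6 -0.322
battery1 (0.8, [425.0, 361.0], [0.403, -0.2151, 3.1169], np.float64(0.053))
battery1 (0.78, [386.0, 302.0], [0.5144, -0.1431, 3.1011], np.float64(0.029))
battery1 (0.72, [192.0, 212.0], [0.7253, 0.2753, -2.7828], np.float64(0.15))
battery1 (0.72, [325.0, 156.0], [0.8502, -0.0199, 1.1518], np.float64(0.126))
battery1 (0.71, [388.0, 342.0], [0.4412, -0.143, 1.3173], np.float64(2.802))
battery1 (0.58, [423.0, 306.0], [0.5128, -0.2214, 3.0888], np.float64(0.104))
tray (0.78, [409.0, 326.0], [0.4621, -0.1856, 3.0684], np.float64(0.7))
driver (0.65, [398.0, 224.0], [0.6951, -0.1694, 1.6265], np.float64(0.144))
driver (0.39, [141.0, 351.0], [0.446, 0.3578, 2.2608], np.float64(2.634))
rest (0.58, [387.0, 215.0], [0.6976, -0.1631, -3.0973], np.float64(0.361))
tray (0.58, [216.0, 233.0], [0.4601, -0.1871, 3.0838], np.float64(0.474))
driver (0.85, [268.0, 293.0], [0.6909, -0.1705, 1.6324], np.float64(0.208))
```

View pics/t15.png

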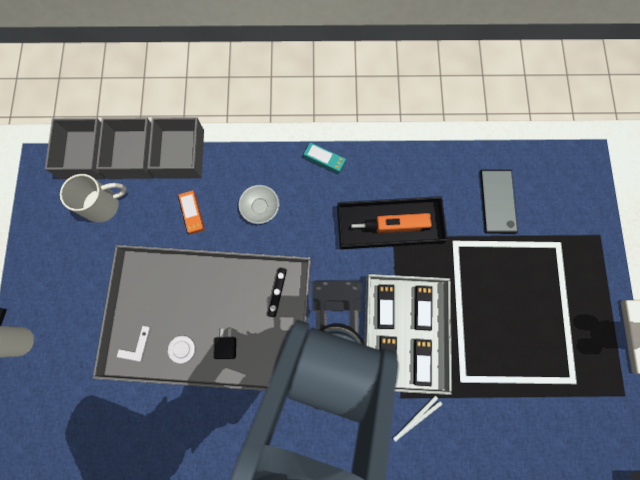

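View pics/s15.png

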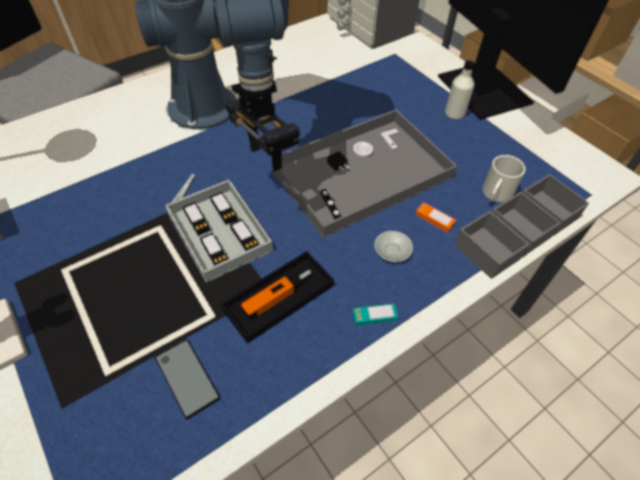

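```bash
python3 - <<'E'
from h import *
plan(.467,-.068,.022,-.062,n=4)
E
```

```text
t 24.8 pos [458.  -39.3 161.5] yaw(toolx) 1.5632 zdir [ 0.152 -0.057 -0.987] F [-0.6  0.5 -0.1] w 0.0873 q6 -0.316
n 4 spin total 0.063 jaw now 0.001
[-5, -3, 35] 0.016
[-5, -3, 35] 0.016
[-5, -3, 35] 0.016
[-5, -3, 35] 0.016
```

>>> play_rows([
  {"x":-5,"y":-3,"z":35,"spin":0.02},
  {"x":-5,"y":-3,"z":35,"spin":0.02},
  {"x":-5,"y":-3,"z":35,"spin":0.02},
])

```text
time: 25.1
position: [0.4702, -0.0636, 0.0597]
tool_rot: [0.728, 0.679, 0.04, 0.08]
ft_force: [0.6, -1.0, -0.2]
grip_width: 0.087
```

```bash
python3 - <<'E'
from h import *
plan(.467,-.068,.022,-.062,n=1)
E
```

```text
t 25.1 pos [470.2 -63.6  59.7] yaw(toolx) 1.4971 zdir [ 0.168 -0.063 -0.984] F [ 0.6 -1.  -0.2] w 0.087 q6 -0.312
n 1 spin total -0.003 jaw now -0.065
[-3, -9, 37] -0.003
```

>>> play_rows([
  {"x":3,"y":-8,"z":22,"spin":0},
  {"x":0,"y":0,"z":9,"spin":0},
])

```text
time: 25.3
position: [0.4667, -0.0638, 0.0239]
tool_rot: [0.73, 0.678, 0.039, 0.079]
ft_force: [-1.0, 1.0, 0.4]
grip_width: 0.0866
```

```bash
python3 - <<'E'
from h import *
plan(.467,-.100,.022,-.062,n=1)
c=Cam('wrist');c.save('w16.png')
E
```

```text
t 25.3 pos [466.7 -63.8  23.9] yaw(toolx) 1.4917 zdir [ 0.164 -0.062 -0.984] F [-1.   1.   0.4] w 0.0866 q6 -0.313
n 1 spin total -0.009 jaw now -0.071
[-36, 2, 4] -0.009
```

View pics/w16.png

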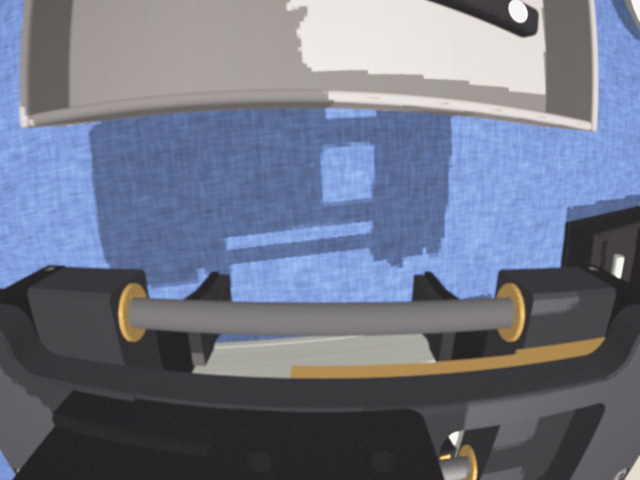

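>>> play_rows([
  {"x":-15,"y":1,"z":1,"spin":0},
  {"x":-12,"y":1,"z":1,"spin":0},
  {"x":-12,"y":1,"z":1,"spin":0},
  {"x":-12,"y":1,"z":1,"spin":0},
])

```text
time: 25.75
position: [0.4683, -0.1156, 0.0245]
tool_rot: [0.73, 0.678, 0.04, 0.078]
ft_force: [-0.9, 2.3, -3.3]
grip_width: 0.0868
```

```bash
python3 - <<'E'
from h import *
plan(.467,-.300,.022,-.045)
E
```

```text
t 25.75 pos [ 468.3 -115.6   24.5] yaw(toolx) 1.4929 zdir [ 0.164 -0.06  -0.985] F [-0.9  2.3 -3.3] w 0.0868 q6 -0.522
n 5 spin total -0.025 jaw now -0.07
[-37, 2, 3] -0.005
[-37, 2, 3] -0.005
[-37, 2, 3] -0.005
[-37, 2, 3] -0.005
[-37, 1, 3] -0.005
```

>>> play_rows([
  {"x":-22,"y":1,"z":2,"spin":-0.005},
  {"x":-22,"y":1,"z":2,"spin":-0.005},
  {"x":-22,"y":1,"z":2,"spin":-0.005},
  {"x":-22,"y":1,"z":2,"spin":-0.005},
])

```text
time: 26.15
position: [0.4646, -0.2013, 0.0245]
tool_rot: [0.723, 0.686, 0.04, 0.073]
ft_force: [-0.5, 3.5, -0.6]
grip_width: 0.0873
```

```bash
python3 - <<'E'
from h import *
plan(.467,-.322,.022,-.025)
c=Cam('top');c.save('t17.png')
for n in ('tray',):
  for r in c.find(n):print(n,r)
E
```

```text
t 26.15 pos [ 464.6 -201.3   24.5] yaw(toolx) 1.5151 zdir [ 0.159 -0.051 -0.986] F [-0.5  3.5 -0.6] w 0.0873 q6 -0.797
n 3 spin total -0.024 jaw now -0.049
[-40, 3, 3] -0.008
[-40, 2, 3] -0.008
[-40, 2, 3] -0.008
```

View pics/t17.png

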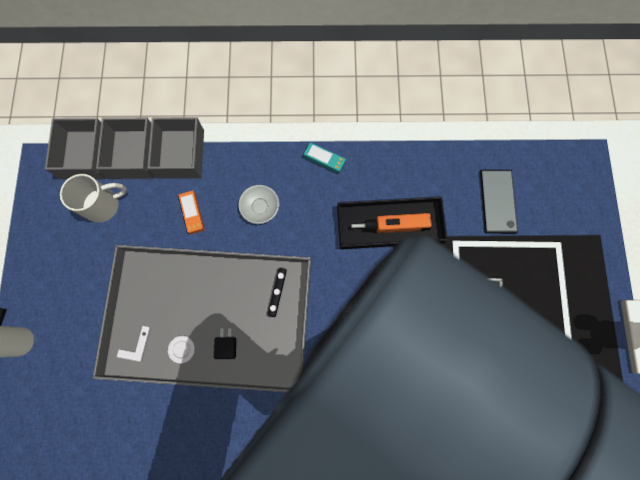

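>>> play_rows([
  {"x":-25,"y":2,"z":2,"spin":-0.006},
  {"x":-25,"y":2,"z":2,"spin":-0.006},
  {"x":-25,"y":2,"z":2,"spin":-0.006},
  {"x":-22,"y":2,"z":2,"spin":-0.004},
])

```text
time: 26.65
position: [0.4653, -0.2898, 0.0242]
tool_rot: [0.716, 0.694, 0.042, 0.065]
ft_force: [0.4, 6.3, 4.3]
grip_width: 0.0866
```

```bash
python3 - <<'E'
from h import *
plan(.467,-.322,.022,-.025)
c=Cam('scene');c.save('s18.png')
for n in ('tray','driver'):
  for r in c.find(n):print(n,r)
E
```

```text
t 26.65 pos [ 465.3 -289.8   24.2] yaw(toolx) 1.5377 zdir [ 0.15  -0.035 -0.988] F [0.4 6.3 4.3] w 0.0866 q6 -0.96
n 1 spin total -0.003 jaw now -0.028
[-32, 2, 4] -0.003
tray (0.57, [134.0, 276.0], [0.4618, -0.3869, 3.1224], np.float64(0.509))
driver (0.83, [270.0, 295.0], [0.6899, -0.1706, 1.6148], np.float64(0.168))
driver (0.74, [282.0, 302.0], [0.7336, -0.1782, -1.4658], np.float64(0.68))
```

View pics/s18.png

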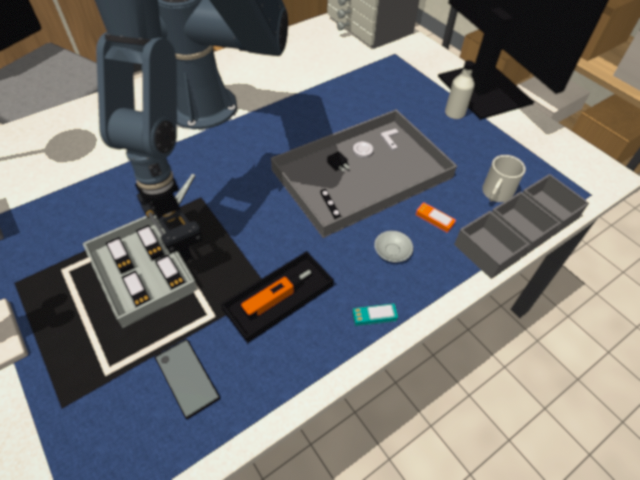

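>>> play_rows([
  {"x":-16,"y":0,"z":2,"spin":0},
  {"x":-14,"y":0,"z":2,"spin":0},
])

```text
time: 27.0
position: [0.4641, -0.3149, 0.0216]
tool_rot: [0.715, 0.695, 0.043, 0.062]
ft_force: [0.8, 6.2, 3.9]
grip_width: 0.0869
```

```bash
python3 - <<'E'
from h import *
plan(.467,-.320,.022,-.022)
c=Cam('scene')
for n in ('tray',):
  for r in c.find(n):print(n,r)
st()
E
```

```text
t 27.0 pos [ 464.1 -314.9   21.6] yaw(toolx) 1.5401 zdir [ 0.148 -0.03  -0.989] F [0.8 6.2 3.9] w 0.0869 q6 -0.997
n 1 spin total -0.005 jaw now -0.027
[-5, 3, 0] -0.005
tray (0.94, [117.0, 280.0], [0.459, -0.412, 3.1242], np.float64(0.588))
t 27.1 pos [ 464.6 -317.3   21.5] yaw(toolx) 1.5383 zdir [ 0.149 -0.033 -0.988] F [0.5 0.6 1. ] w 0.0871 q6 -0.996
```

>>> play_rows([
  {"x":-4,"y":0,"z":1,"spin":0},
])

```text
time: 27.2
position: [0.4639, -0.3188, 0.0205]
tool_rot: [0.716, 0.694, 0.043, 0.062]
ft_force: [-0.3, 6.5, 4.9]
grip_width: 0.0875
```

>>> play_rows([
  {"x":20,"y":0,"z":-5,"spin":0},
  {"x":10,"y":0,"z":-40,"spin":0},
  {"x":0,"y":0,"z":-45,"spin":0},
  {"x":0,"y":0,"z":-20,"spin":0},
])

```text
time: 27.6
position: [0.4482, -0.2841, 0.1274]
tool_rot: [0.715, 0.695, 0.042, 0.061]
ft_force: [0.4, -1.2, -1.0]
grip_width: 0.0873
```

```bash
python3 - <<'E'
from h import *
c=Cam('scene')
for r in c.find('tray'):print(r)
plan(.31,-.41,.12,0,spinsum=1.56)
c=Cam('wrist');c.save('w19.png')
E
```

```text
(0.93, [120.0, 281.0], [0.4599, -0.4155, 3.1195], np.float64(0.419))
t 27.7 pos [ 448.9 -284.9  127.7] yaw(toolx) 1.5399 zdir [ 0.146 -0.031 -0.989] F [ 0.3 -0.8 -1.3] w 0.0872 q6 -0.905
n 11 spin total 1.56 jaw now -0.027
[-12, -12, -1] 0.142
[-13, -11, -1] 0.142
[-15, -9, -1] 0.142
[-16, -6, -1] 0.142
[-16, -4, -1] 0.142
[-17, -2, -1] 0.142
[-17, 1, -1] 0.142
[-17, 3, -1] 0.142
[-16, 5, -1] 0.142
[-15, 8, -1] 0.142
[-14, 10, -1] 0.142
```

>>> play_rows([
  {"x":-12,"y":-12,"z":-1,"spin":0.142},
  {"x":-13,"y":-11,"z":-1,"spin":0.142},
  {"x":-15,"y":-9,"z":-1,"spin":0.142},
  {"x":-16,"y":-6,"z":-1,"spin":0.142},
  {"x":-16,"y":-4,"z":-1,"spin":0.142},
  {"x":-17,"y":-2,"z":-1,"spin":0.142},
  {"x":-17,"y":1,"z":-1,"spin":0.142},
  {"x":-17,"y":3,"z":-1,"spin":0.142},
])

```text
time: 28.55
position: [0.3413, -0.3734, 0.1108]
tool_rot: [0.981, 0.181, 0.066, 0.023]
ft_force: [0.4, -0.8, 0.0]
grip_width: 0.0867
```

>>> play_rows([
  {"x":-16,"y":5,"z":-1,"spin":0.142},
  {"x":-15,"y":8,"z":-1,"spin":0.142},
  {"x":-14,"y":10,"z":-1,"spin":0.142},
])

```text
time: 28.85
position: [0.2993, -0.4059, 0.104]
tool_rot: [0.997, -0.04, 0.068, 0.005]
ft_force: [0.2, -0.3, 0.1]
grip_width: 0.0871
```

```bash
python3 - <<'E'
from h import *
print(np.round(robot.get_obs()['q'],3))
plan(.312,-.414,.022,-.022-np.pi/2)
c=Cam('wrist');c.save('w19.png')
for r in c.find('tray'):print(r)
E
```

```text
[-1.233  0.535  1.909  0.203  0.647  0.259]
t 28.85 pos [ 299.3 -405.9  104. ] yaw(toolx) -0.0802 zdir [ 0.134 -0.016 -0.991] F [ 0.2 -0.3  0.1] w 0.0871 q6 0.259
n 2 spin total -0.059 jaw now -1.652
[1, 3, 42] -0.029
[1, 3, 42] -0.029
(0.63, [317.0, 100.0], [0.4316, -0.4433, 1.5625], np.float64(0.91))
```

View pics/w19.png

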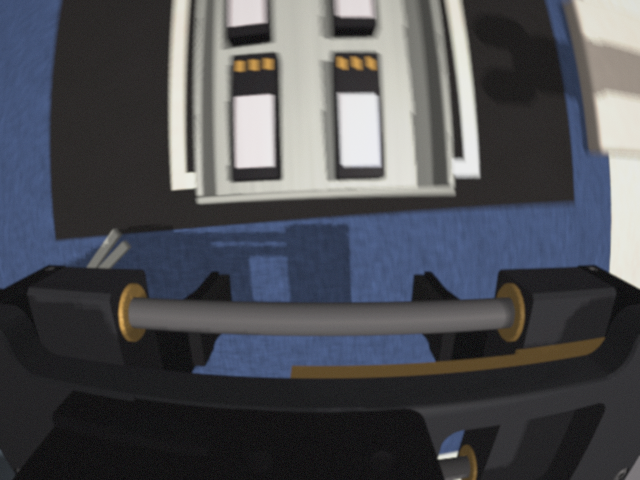

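```bash
python3 - <<'E'
from h import *
c=Cam('wrist')
for uv in [(112,232),(128,238),(95,265),(197,200),(455,192)]: print(uv,np.round(c.back(uv,.0),3),np.round(c.back(uv,.04),3))
E
```

```text
(112, 232) [ 0.332 -0.239  0.   ] [ 0.334 -0.264  0.04 ]
(128, 238) [ 0.326 -0.254  0.   ] [ 0.328 -0.277  0.04 ]
(95, 265) [ 0.305 -0.216  0.   ] [ 0.311 -0.245  0.04 ]
(197, 200) [ 0.35  -0.318  0.   ] [ 0.349 -0.332  0.04 ]
(455, 192) [ 0.341 -0.515  0.   ] [ 0.341 -0.5    0.04 ]
```

>>> play_rows([
  {"x":1,"y":4,"z":40,"spin":-0.03},
  {"x":1,"y":4,"z":38,"spin":-0.03},
])

```text
time: 29.2
position: [0.3134, -0.418, 0.0289]
tool_rot: [0.998, -0.003, 0.069, 0.013]
ft_force: [0.5, -0.1, 0.5]
grip_width: 0.0872
```

```bash
python3 - <<'E'
from h import *
plan(.332,-.415,.018,-.022-np.pi/2,n=1)
E
```

```text
t 29.2 pos [ 313.4 -418.    28.9] yaw(toolx) -0.0041 zdir [ 0.138 -0.026 -0.99 ] F [ 0.5 -0.1  0.5] w 0.0872 q6 0.133
n 1 spin total 0.014 jaw now -1.578
[17, -3, 13] 0.014
```

>>> play_rows([
  {"x":15,"y":-2,"z":10,"spin":0.015},
  {"x":10,"y":0,"z":2,"spin":0.005},
  {"x":12,"y":0,"z":2,"spin":0},
  {"x":12,"y":0,"z":2,"spin":0},
])

```text
time: 29.6
position: [0.3631, -0.4111, 0.013]
tool_rot: [0.998, -0.007, 0.065, 0.006]
ft_force: [-7.3, -0.8, 4.4]
grip_width: 0.0868
```

```bash
python3 - <<'E'
from h import *
plan(.382,-.415,.018,-.021-np.pi/2)
c=Cam('scene')
for r in c.find('tray'):print(r)
st()
E
```

```text
t 29.6 pos [ 363.1 -411.1   13. ] yaw(toolx) -0.0136 zdir [ 0.129 -0.013 -0.992] F [-7.3 -0.8  4.4] w 0.0868 q6 0.273
n 1 spin total 0.006 jaw now -1.586
[19, 4, -3] 0.006
(0.93, [128.0, 284.0], [0.4884, -0.4123, 3.1132], np.float64(0.447))
t 29.7 pos [ 364.8 -411.7   13.3] yaw(toolx) -0.013 zdir [ 0.131 -0.015 -0.991] F [-0.9 -0.9 -0.4] w 0.0868 q6 0.272
```

>>> play_rows([
  {"x":10,"y":3,"z":0,"spin":0.006},
  {"x":9,"y":0,"z":1,"spin":0},
])

```text
time: 29.9
position: [0.3827, -0.4125, 0.0145]
tool_rot: [0.998, -0.008, 0.064, 0.005]
ft_force: [-4.6, -1.4, 0.8]
grip_width: 0.087
```

```bash
python3 - <<'E'
from h import *
c=Cam('scene')
for r in c.find('tray'):print(r)
st()
E
```

```text
(0.61, [132.0, 296.0], [0.5084, -0.4141, 3.1158], np.float64(0.466))
t 30.0 pos [ 383.9 -412.9   14.7] yaw(toolx) -0.0157 zdir [ 0.129 -0.012 -0.992] F [-0.1  0.3  0.3] w 0.087 q6 0.324
```

Back off and clear the view.

>>> play_rows([
  {"x":-20,"y":0,"z":-5,"spin":0},
  {"x":-30,"y":0,"z":-40,"spin":0},
  {"x":-20,"y":0,"z":-45,"spin":0},
  {"x":0,"y":-20,"z":-45,"spin":0},
])

```text
time: 30.4
position: [0.2972, -0.3913, 0.1377]
tool_rot: [0.998, -0.007, 0.065, 0.004]
ft_force: [1.2, -1.0, 0.8]
grip_width: 0.0872
```

```bash
python3 - <<'E'
from h import *
st()
c=Cam('top');c.save('t20.png')
for n in('tray','driver','battery1','dish'):
  for r in c.find(n):print(n,r)
d=Cam('scene');d.save('s20.png')
for n in('tray','driver'):
  for r in d.find(n):print(n,r)
im=c.img[225:395,430:600,::-1];cv2.imwrite('pics/t20c.png',cv2.resize(im,None,fx=3.5,fy=3.5,interpolation=cv2.INTER_CUBIC))
E
```

```text
t 30.4 pos [ 297.2 -391.3  137.7] yaw(toolx) -0.0139 zdir [ 0.13  -0.009 -0.992] F [ 1.2 -1.   0.8] w 0.0872 q6 0.227
tray (0.78, [515.0, 306.0], [0.5113, -0.4108, 3.131], np.float64(0.651))
driver (0.81, [399.0, 222.0], [0.6951, -0.1689, 1.6287], np.float64(0.218))
battery1 (0.97, [519.0, 281.0], [0.5622, -0.4387, 3.1085], np.float64(0.041))
battery1 (0.92, [191.0, 213.0], [0.7268, 0.2768, -2.7708], np.float64(0.194))
battery1 (0.9, [483.0, 282.0], [0.5598, -0.3595, -3.1362], np.float64(0.136))
battery1 (0.87, [494.0, 334.0], [0.4558, -0.3647, 3.0763], np.float64(0.13))
battery1 (0.84, [325.0, 156.0], [0.8505, -0.0198, 1.0972], np.float64(0.125))
battery1 (0.59, [528.0, 336.0], [0.4519, -0.4355, 3.1141], np.float64(0.087))
dish (0.72, [263.0, 205.0], [0.74, 0.1239, -0.8823], np.float64(0.086))
dish (0.4, [561.0, 310.0], [0.6473, -0.4092, 0.8198], np.float64(1.319))
tray (0.64, [132.0, 296.0], [0.5098, -0.4137, 3.1246], np.float64(0.454))
driver (0.63, [269.0, 294.0], [0.6926, -0.1729, 1.6235], np.float64(0.229))
```

View pics/t20.png

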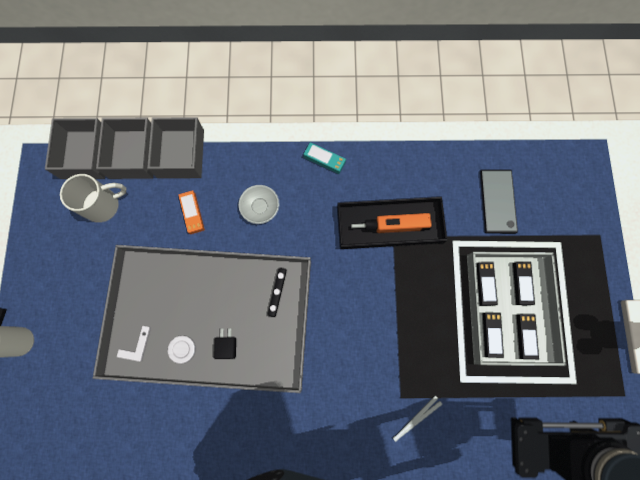

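View pics/t20c.png

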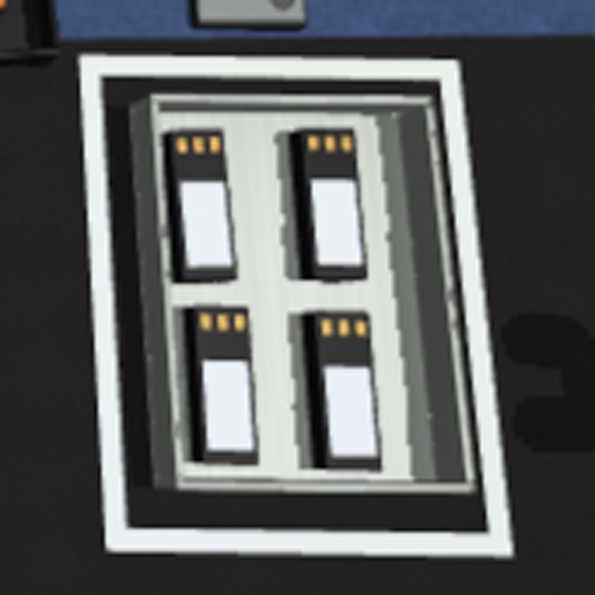

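View pics/s20.png

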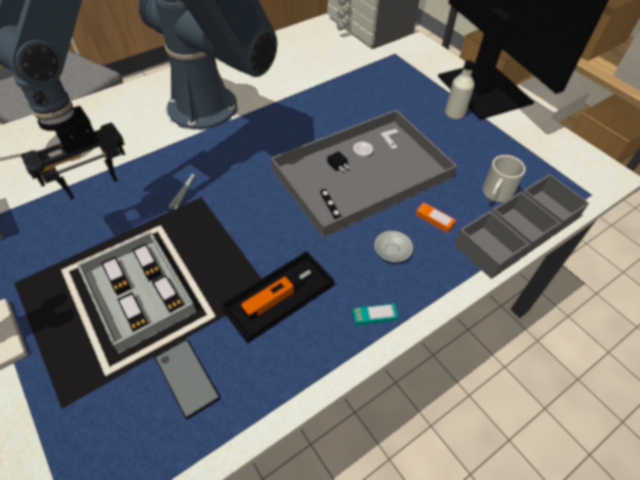

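```bash
python3 - <<'E'
from h import *
for n in('top','scene'):
    c=Cam(n);d=nets.outline_of(c.c,'tray')[0]
    m=d['region'].astype(np.uint8);k,l,s,_=cv2.connectedComponentsWithStats(m);m=(l==1+np.argmax(s[1:,4])).astype(np.uint8)
    cn,_=cv2.findContours(m,cv2.RETR_EXTERNAL,cv2.CHAIN_APPROX_NONE);h=cv2.convexHull(np.vstack(cn));f=np.zeros_like(m);cv2.fillConvexPoly(f,h,1)
    q,e=c.fit(f,B['tray'][0],0,-.02);print(n,np.round(q,4),round(e,3))
    L=np.array([[0.507,-.4171]])
    dx=q[:2]-L[0];t=-.021;print('off mm in mark frame',np.round(1000*np.array([np.cos(t)*dx[0]+np.sin(t)*dx[1],-np.sin(t)*dx[0]+np.cos(t)*dx[1]]),1),'yaw err deg',round(np.degrees(q[2]-t),2))
E
```

```text
top [ 0.5102 -0.4113 -0.0136] 0.008
off mm in mark frame [3.  5.9] yaw err deg 0.42
scene [ 0.5097 -0.4132 -0.019 ] 0.014
off mm in mark frame [2.6 3.9] yaw err deg 0.11
```

```bash
python3 - <<'E'
from rig import robot
print(robot.hand_in(), robot.get_obs()['time'])
E
```

```text
the job is handed in; nothing more can be done
the job is handed in; nothing more can be done
```

The job is handed in and everything is where it should be, but one force reading went over the limit along the way. As I set the fourth battery down, one reading showed about 128 N at the wrist, above the 120 N limit. I backed off within 0.1 s and saw no damage, but that alone may count as a failure.

**What I did:**
- **Screwdriver:** it is in the black tool tray, lying along its length.
- **Batteries:** all four were in the crate at the start, and all four now lie flat in the steel tray. The speaker, coil, charger and bracket stayed in the crate. I did not touch the orange and turquoise look-alikes.
- **Tray:** I slid it into the white rectangle only after the last battery was in. I pushed it with open fingers, first along −y and then along +x, without lifting it.

**Last checks:**
- **Tray position:** it stands inside the tape, about 3 mm off centre in x and 4–6 mm in y, with 22 mm to spare on each side. It is 0.1–0.4° off square, and the top and scene cameras agree to about 2 mm.
- **Screwdriver and batteries:** the top view shows the screwdriver in its tray and the four batteries in the steel tray. I saw no sign that the tray or the screwdriver had been knocked aside during the run.
- **Screw dish:** it had not moved beyond measuring error (about 3 mm).
- **Robot:** it was clear of everything at about 30.5 s of the 184 s allowed.

The tool slowly tilted by up to about 11° over the run, and the moves could not correct that. The tilt lowers a corner of the fingertips, so it probably caused the hard contact.

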